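# Hang the rinsed viscometer spindles back on their rack in order of size

## Task

Take the four rinsed viscometer spindles off the white drip tray and hang them back on the comb rack by their black sleeves, one in each slot and fully home: the largest disc in the slot next to the column, then in order of size to the smallest at the free end. Let none of them tip over, leave them all hanging at rest, and leave the bottle and the beaker where they stand.

Things in the scene. Friction and masses are not known exactly. Their poses are not given: they have to be found in the camera images.
- spin_a (a point): Loose viscometer spindle with the largest disc (56 mm across, 5 mm thick, bright steel), at first standing on it on the white tray (floor 5 mm thick, rim 12 mm high). Whole height 114 mm; shaft 4 mm thick; black sleeve 20 mm in diameter from 82 mm up to the top. Point on the axis, half-way up (57 mm): sleeve's flat underside 25 mm above it; z up the shaft. 30 to 145 g.
- spin_b (a point): Loose viscometer spindle with the second largest disc (47 mm across, 5 mm thick, bright steel), at first standing on it on the white tray (floor 5 mm thick, rim 12 mm high). Whole height 114 mm; shaft 4 mm thick; black sleeve 20 mm in diameter from 82 mm up to the top. Point on the axis, half-way up (57 mm): sleeve's flat underside 25 mm above it; z up the shaft. 30 to 145 g.
- spin_c (a point): Loose viscometer spindle with the third largest disc (35 mm across, 5 mm thick, bright steel), at first standing on it on the white tray (floor 5 mm thick, rim 12 mm high). Whole height 114 mm; shaft 4 mm thick; black sleeve 20 mm in diameter from 82 mm up to the top. Point on the axis, half-way up (57 mm): sleeve's flat underside 25 mm above it; z up the shaft. 30 to 145 g.
- spin_d (a point): Loose viscometer spindle with the smallest disc (27 mm across, 5 mm thick, bright steel), at first standing on it on the white tray (floor 5 mm thick, rim 12 mm high). Whole height 114 mm; shaft 4 mm thick; black sleeve 20 mm in diameter from 82 mm up to the top. Point on the axis, half-way up (57 mm): sleeve's flat underside 25 mm above it; z up the shaft. 30 to 145 g.
- slot1 (a point): Point on the plate's top at the slot's inner end, where the shaft's axis belongs. z up, y along the row towards the column, x into the slot (mouth at -x). Slot next to the column. Fixed rack, facing any way: base 12 mm high, column with black clamp block 50 mm beyond slot1 (4 mm above the plate), aluminium comb plate 5 mm thick, its top 115 mm above the bench, with four like slots 66 mm apart.
- slot2 (a point): Point on the plate's top at the slot's inner end, where the shaft's axis belongs. z up, y along the row towards the column, x into the slot (mouth at -x). Second slot from the column. Every slot is 10 mm wide, ends 4 mm beyond the point, and opens at the plate's front edge 26 mm to -x; its outer 12 mm flare at 45 degrees to 34 mm.
- slot3 (a point): Point on the plate's top at the slot's inner end, where the shaft's axis belongs. z up, y along the row towards the column, x into the slot (mouth at -x). Third slot from the column. A shaft enters any slot sideways from the mouth with its sleeve just above the plate; the sleeve's underside then rests on the plate.
- slot4 (a point): Point on the plate's top at the slot's inner end, where the shaft's axis belongs. z up, y along the row towards the column, x into the slot (mouth at -x). Slot farthest from the column, at the free end of the comb; like the others.
- bottle_mid (a point): Bystander: amber glass sample bottle with black cap, 60 mm in diameter, 115 mm high, loose; this point is 57 mm above its underside. To be left alone.
- beaker_mid (a point): Bystander: empty clear glass beaker, 72 mm across the rim, 85 mm high, loose; this point is 42 mm above its underside. To be left alone.
Mind the look-alikes: they are no part of the job. What is shaped like the part that bears beaker_mid but blue, green or yellow is not meant.

How it is judged:
By the outcome, as a careful person would: the job done as asked, in the order asked, and still so for the second after the job is handed in, with the robot touching nothing.
It also fails if it takes over 112 s, if anything falls off the work surface, if the arm or the gripper's body presses on something with over 40 N, if the wrist force passes 120 N, or if a joint passes its speed limit or range.

## Robot

A 6-joint arm with a two-finger parallel gripper is mounted at the origin on the work surface. World frame = base frame: x ahead of the robot, y to its left, z up, the work surface at z = 0. Lengths are in m, angles in rad, forces in N, time in s.
With the tool pointing down it reaches from about 0.25 to 0.725 m from the base axis. Payload 4 kg.
Tool frame: the origin (TCP) lies midway between the tips of the shut fingers; the grasp point (between the pads) lies pinch_z behind it (pinch_z is the distance from the TCP to the grasp point, in m); z points along the fingers, y is the direction in which the jaws open and shut (so a half turn about z gives the same grasp; the last joint's range is limited). The gripper opens to 85 mm and grips with 20 to 120 N. Pads are 22 mm wide; open, the fingers measure 114 mm over their backs; the gripper's body (76 mm by 85 mm) begins 54 mm behind the grasp point. The pads swing forward as they close: fully open they stand 13 mm farther back than shut.
Start: joints at [1.185, 0.241, 0.005, 1.335, 0, 1.571], TCP at [0.188, 0.463, 0.231] pointing down, gripper open.
Joint ranges: [-2.72, 2.72], [-1.05, 1.87], [-1.09, 1.28], [-1.99, 2.15], [-1.42, 1.44], [-3.14, 3.14]. Speed limits (rad/s): [2.79, 2.79, 3.14, 3.14, 3.14, 3.14].

## Interface

Orientations are given as a unit quaternion [x, y, z, w].
In Python, from workcell import * gives the robot as it stands.
- The arm moves only by the tool move_arm, never from a script. Its argument "motion" is a list of rows, each a list of 3 entries, a list of its own where there are three numbers: the finger opening in mm, from 0 to 85.4, then the shift along the tool's x, y, z in units of 50 mm (1.0 is 50 mm), then the turn about the tool's z in units of 6 degrees (1.0 is 6 degrees). In form: [[claw, [dx, dy, dz], roll], ...]. A call has exactly 10 rows; each row is the pose to reach, as a shift and turn from the pose commanded when the call began, along the tool's axes at that moment; what a row does not reach only later rows make up. A row lasts 1/10 s, in which the tool goes at most 50 mm and 8.59 degrees, less where a joint would pass 70% of its speed; a pose out of reach is approached as far as the arm can. A call with a gripper value outside its range is refused whole. The fingers move at their own pace and stop on an object; the grip force is fixed at half the most. Time passes only in rows, so rows that repeat a pose let the fingers close, or fill a call up. It gives the time, the measured TCP pose, the force and the opening at its end, in the units of the state.
- get_obs(): the state, without advancing time (a new reading comes with each control period).
- camera(name): name is "scene" or "top" or "wrist"; returns a dict with "color" (480x640x3 uint8, red, green, blue), "fx", "fy", "cx", "cy" (pixels), "rvec" (rotation vector, rad) and "tvec" (3), from world to camera coordinates, as OpenCV has them; the wrist camera has in their place "mount" (4x4, takes a point from camera to tool coordinates, whose origin is the TCP and whose axes are the flange's). Camera axes: x right, y down, z forward; pixel columns grow to the right and rows downward; lengths in m; the calibration is good to about 2 mm. The wrist camera is an equidistant fisheye: a pixel r from the principal point sees the ray r / f radians off the axis. A picture is of the moment at which its call begins: read the wrist's pose just before it. There is no depth.
- job_done(): hands the job in, once; it reports no verdict.
The state is a dict: "clock": time; "joint_pos": joint angles; "joint_vel": joint speeds; "tau": joint torques, N m; "eef_pos": TCP position; "tool_rot": TCP orientation; "ft_force": force on the tool from outside, world axes, zero at the start; "ft_torque": the same for the moment, N m; "grip_width": finger opening in m.
Only numpy, scipy, OpenCV 4.12 (cv2) and the standard library are available. Lean on these libraries where they do the work, as an engineer would, in place of code of your own. Each camera call takes 0.05 s, during which the arm holds its last target.

## Working session

There is one attempt and no reset: what is moved stays moved. The work goes in short steps, Python scripts to look and compute and a tool call to move; the robot and the scene stay as the last step left them, time stands still between calls to the robot, and variables do not carry over. Pictures are saved under pics/ and viewed, and the job is handed in when it is done.

Besides the shell and the picture viewer there is one more tool, called after "Emit:" by a JSON object that holds its "fn" and its "kwargs", one argument or row to a line. move_arm: Moves the arm, as the interface text tells. Its arguments: {"type":"object","properties":{"motion":{"type":"array","items":{"type":"array"}}},"required":["motion"]}

```bash
mkdir -p pics; ls; python3 - <<'E'
from workcell import *
import cv2
o=get_obs(); print(o)
for n in ["scene","top","wrist"]:
    c=camera(n); cv2.imwrite(f"pics/{n}0.png",c["color"][:,:,::-1])
    print(n,{k:v for k,v in c.items() if k!="color"})
try: print(pinch_z)
except Exception as e: print(e)
E
```

```text
pics
{'clock': 0.0, 'joint_pos': array([1.18498739e+00, 2.41439225e-01, 3.68873630e-03, 1.33517741e+00,
       7.98462642e-06, 1.57077690e+00]), 'joint_vel': array([-0.00081424, -0.0009342 , -0.00169494,  0.00037164,  0.00148695,
        0.00065266]), 'tau': array([ 6.34981825e-04, -3.72319615e+01,  2.52406240e+01,  1.71172066e-02,
        1.70236481e-04, -1.20261535e-05]), 'eef_pos': array([0.18791093, 0.46265425, 0.2303863 ]), 'tool_rot': array([ 1.91700658e-01,  9.81452863e-01, -1.04525115e-03, -2.08250794e-04]), 'ft_force': array([-0.14839025, -0.09234037, -0.42986891]), 'ft_torque': array([-0.00513592, -0.08256273,  0.0487988 ]), 'grip_width': 0.08534799970181184}
scene {'fx': 456.56760250264904, 'fy': 456.56760250264904, 'cx': 318.36014982075693, 'cy': 239.28966524858484, 'rvec': array([ 0.79610627,  2.76694313, -0.82437968]), 'tvec': array([ 0.56120276, -0.22975618,  1.02713957])}
top {'fx': 573.2611410504254, 'fy': 573.2611410504254, 'cx': 315.7525948529978, 'cy': 238.98496021461327, 'rvec': array([ 2.18227606, -2.11647779,  0.14558576]), 'tvec': array([-0.01678252,  0.65515486,  1.12537888])}
wrist {'fx': 371.64829954431775, 'fy': 371.64829954431775, 'cx': 310.1593666960809, 'cy': 238.37784704613188, 'mount': array([[ 1.18613468e-03, -9.55815131e-01, -2.93966032e-01,
         7.44245069e-02],
       [ 9.99998836e-01,  1.41592269e-03, -5.68865160e-04,
         9.77551052e-04],
       [ 9.59963104e-04, -2.93965015e-01,  9.55815698e-01,
        -1.41597196e-01],
       [ 0.00000000e+00,  0.00000000e+00,  0.00000000e+00,
         1.00000000e+00]])}
0.0187
```

View pics/scene0.png

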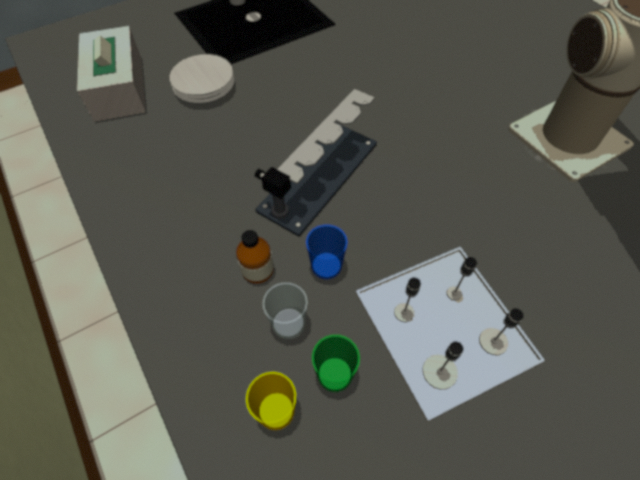

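View pics/top0.png

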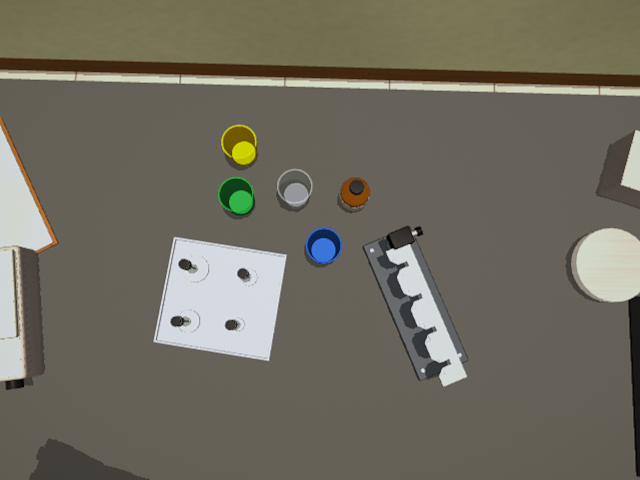

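View pics/wrist0.png

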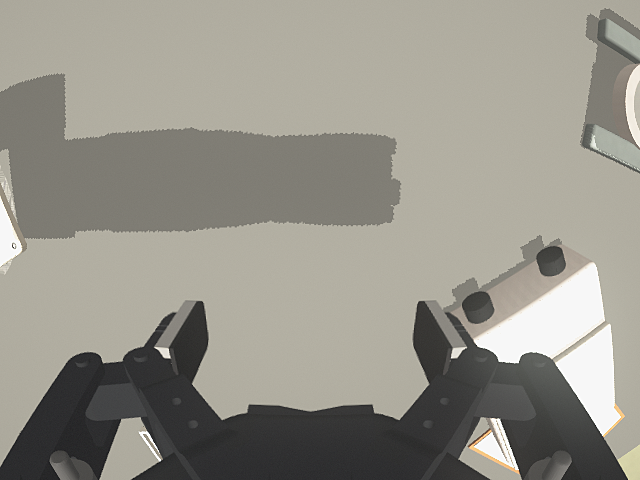

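```bash
cat > h.py <<'E'
import numpy as np, cv2
from scipy.spatial.transform import Rotation as R
def ray(c,u,v):
    Rm=cv2.Rodrigues(np.array(c["rvec"]))[0]; 
    return -Rm.T@c["tvec"], Rm.T@np.array([(u-c["cx"])/c["fx"],(v-c["cy"])/c["fy"],1])
def bp(c,u,v,z):
    o,d=ray(c,u,v); return o+d*(z-o[2])/d[2]
def pj(c,P):
    p=cv2.projectPoints(np.array(P,float).reshape(-1,1,3),np.array(c["rvec"]),np.array(c["tvec"]),np.array([[c["fx"],0,c["cx"]],[0,c["fy"],c["cy"]],[0,0,1]]),None)[0]
    return p.reshape(-1,2)
def crop(img,x0,y0,x1,y1,s,fn):
    cv2.imwrite(fn,cv2.resize(img[y0:y1,x0:x1,::-1],None,fx=s,fy=s,interpolation=cv2.INTER_CUBIC))
E
python3 - <<'E'
from workcell import *
from h import *
import pickle
t=camera("top"); s=camera("scene"); pickle.dump((t,s),open("c0.pkl","wb"))
g=lambda i: (255*(i/255.)**.6).astype('uint8')
crop(g(t["color"]),150,230,300,365,5,"pics/t_tray.png")
crop(g(t["color"]),355,220,475,390,4,"pics/t_rack.png") if 0 else crop(g(t["color"]),355,220,475,390,3.5,"pics/t_rack.png")
crop(g(s["color"]),350,240,550,420,4,"pics/s_tray.png")
crop(g(s["color"]),245,80,385,240,3.75,"pics/s_rack.png")
for p in [(190,268,.0),(230,325,0),(400,237,.115),(455,375,.115)]: print(p,bp(t,*p))
print(pj(t,[[0,0,0],[.3,0,0]]))
E
```

```text
(190, 268, 0.0) [0.5917957  0.26625527 0.        ]
(230, 325, 0) [0.47578845 0.17601072 0.        ]
(400, 237, 0.115) [ 0.65450416 -0.15848914  0.115     ]
(455, 375, 0.115) [ 0.39870127 -0.26333648  0.115     ]
[[307.20368298 572.7168488 ]
 [312.01329115 414.99591993]]
```

View pics/t_tray.png

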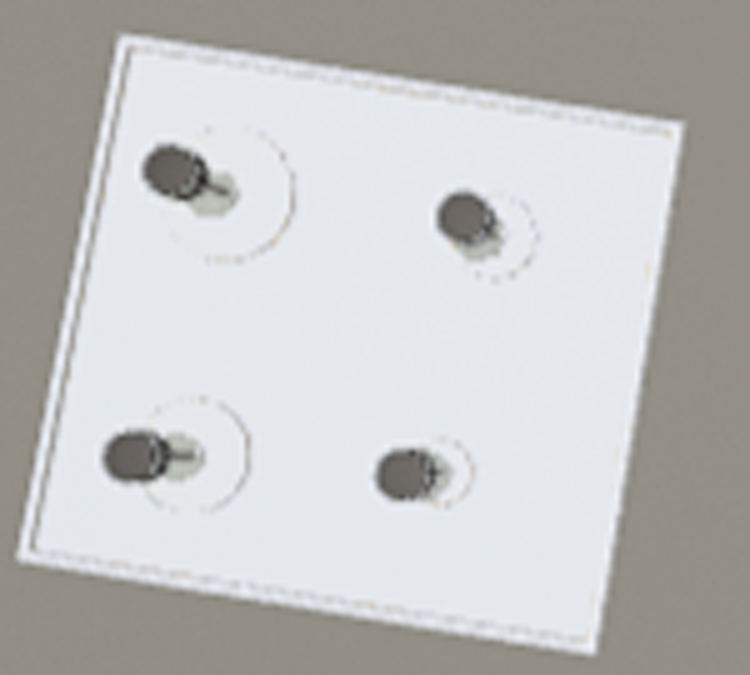

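View pics/t_rack.png

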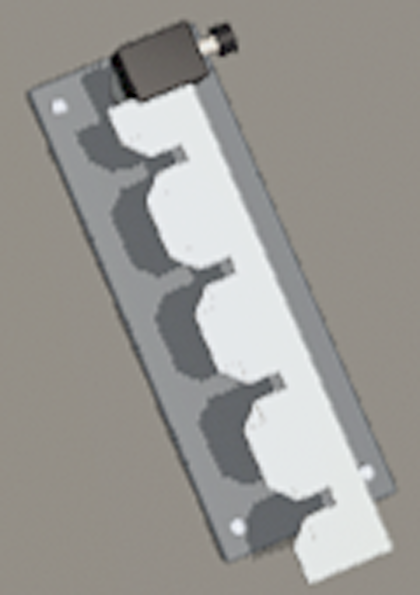

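View pics/s_tray.png

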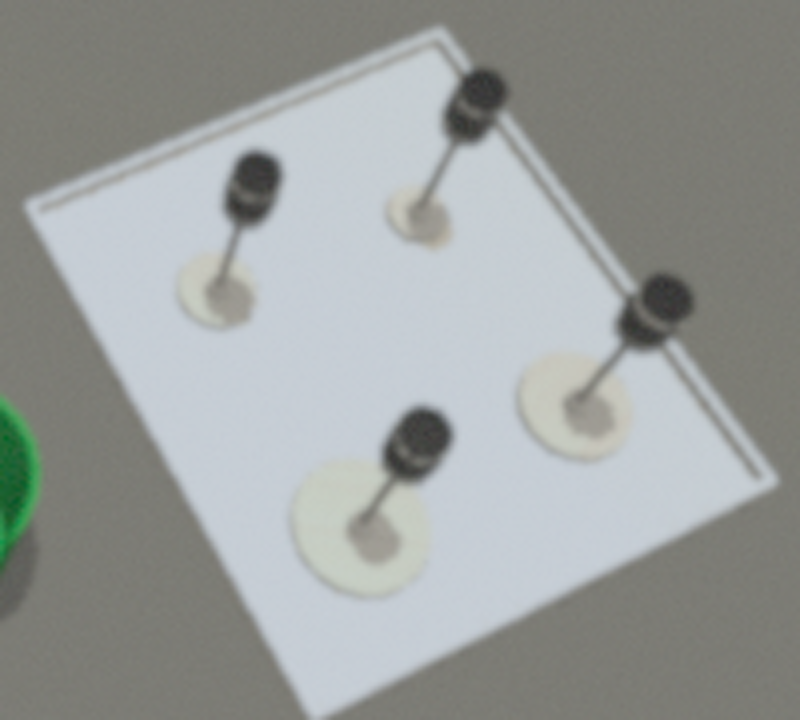

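View pics/s_rack.png

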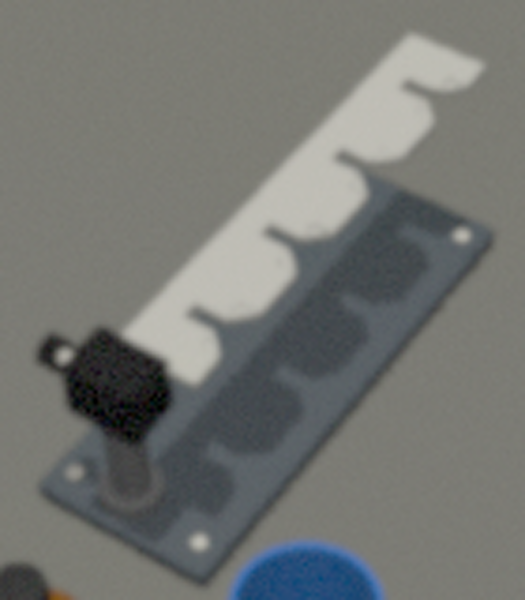

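```bash
cat > fit.py <<'E'
from h import *
from scipy.optimize import least_squares
import pickle
t,s=pickle.load(open("c0.pkl","rb"))
T=np.array([(182,154),(230,267),(279,382),(328,497)])/3.5+[355,220]
S=np.array([(193,312),(268,233),(341,154),(408,84)])/3.75+[245,80]
def slots(p,off=0):
    y=np.array([np.cos(p[2]),np.sin(p[2]),0]); x=np.array([y[1],-y[0],0])
    return np.array([[p[0],p[1],.115]-y*.066*i+x*off for i in range(4)])
def f(p,w=(1,1)):
    P=slots(p,.004); return np.r_[w[0]*(pj(t,P)-T).ravel(),w[1]*(pj(s,P)-S).ravel()]
for w in [(1,1),(1,0),(0,1)]:
    r=least_squares(f,[.6,-.18,.4],args=(w,),x_scale=[.01,.01,.1]); print(w,r.x,np.round(r.fun,1))
    print(slots(r.x).round(4))
# spindles
th=np.linspace(0,2*np.pi,40)
def hullc(c,p):
    P=np.array([[p[0]+.01*np.cos(a),p[1]+.01*np.sin(a),z] for a in th for z in (.087,.119)])
    h=cv2.convexHull(pj(c,P).astype(np.float32)); m=cv2.moments(h); return np.array([m['m10'],m['m01']])/m['m00'],m['m00']
def dark(c,u,v,r=14):
    g=c["color"].max(2).astype(float)[v-r:v+r+1,u-r:u+r+1]
    m=(g<80).astype(np.uint8); n,l,st,ce=cv2.connectedComponentsWithStats(m)
    i=1+np.argmax(st[1:,4]); return ce[i]+[u-r,v-r],st[i,4]
px={'a':((185,265),(454,351)),'b':((177,321),(514,317)),'c':((243,273),(413,287)),'d':((231,325),(469,267))}
for k,(a,b) in px.items():
    ca,na=dark(t,*a); cb,nb=dark(s,*b)
    for w in [(1,1),(1,0),(0,1)]:
        r=least_squares(lambda p:np.r_[w[0]*(hullc(t,p)[0]-ca),w[1]*(hullc(s,p)[0]-cb)],bp(t,*a,.1)[:2],x_scale=.01,diff_step=1e-3)
        print(k,w,r.x.round(4),r.fun.round(2),na,nb,hullc(t,r.x)[1],hullc(s,r.x)[1])
E
python3 fit.py
```

```text
(1, 1) [ 0.60108587 -0.16650059  0.41422482] [-1.2  0.1 -1.1  0.  -1.2 -0.1 -1.   0.3 -0.6 -1.4 -0.3 -1.8 -0.8 -0.8
 -0.9 -1. ]
[[ 0.6011 -0.1665  0.115 ]
 [ 0.5407 -0.1931  0.115 ]
 [ 0.4802 -0.2196  0.115 ]
 [ 0.4198 -0.2462  0.115 ]]
(1, 0) [ 0.60133403 -0.16867917  0.41326283] [-0.  -0.  -0.  -0.1 -0.1 -0.2  0.1  0.2 -0.  -0.  -0.  -0.  -0.  -0.
 -0.  -0. ]
[[ 0.6013 -0.1687  0.115 ]
 [ 0.5409 -0.1952  0.115 ]
 [ 0.4804 -0.2217  0.115 ]
 [ 0.42   -0.2482  0.115 ]]
(0, 1) [ 0.60190549 -0.16296925  0.41268558] [-0.  -0.  -0.  -0.  -0.  -0.  -0.  -0.  -0.  -0.   0.3 -0.5 -0.1  0.4
 -0.2  0.2]
[[ 0.6019 -0.163   0.115 ]
 [ 0.5414 -0.1894  0.115 ]
 [ 0.481  -0.2159  0.115 ]
 [ 0.4205 -0.2424  0.115 ]]
a (1, 1) [0.5906 0.255 ] [-0.94 -0.12 -0.33 -0.59] 102 218 126.49846769776195 285.28515515476465
a (1, 0) [0.5904 0.2532] [ 0.  0. -0. -0.] 102 218 126.22799205523916 284.4619658389129
a (0, 1) [0.5908 0.2559] [-0. -0.  0.  0.] 102 218 126.63336163572967 285.7160068214871
b (1, 1) [0.4772 0.2636] [-1.44  2.53 -2.32  0.8 ] 101 541 130.80189077509567 296.9851099564694
b (1, 0) [0.4821 0.2612] [ 0. -0. -0.  0.] 101 541 130.14123456180096 295.55143249593675
b (0, 1) [0.4734 0.2646] [-0.  0. -0.  0.] 101 541 131.1656149085611 297.6017494983971
c (1, 1) [0.5764 0.1428] [-0.69  0.1  -0.39 -0.42] 78 189 110.42346620722674 246.29857206717134
c (1, 0) [0.5766 0.1414] [ 0.  0. -0. -0.] 78 189 110.25529782334343 245.91397260734811
c (0, 1) [0.5763 0.1436] [-0.  0. -0.  0.] 78 189 110.54123937734403 246.55803857091814
d (1, 1) [0.4733 0.1611] [-1.13  2.75 -2.49  1.13] 84 380 114.5404395996593 253.61706035770476
d (1, 0) [0.4785 0.1592] [-0.  0. -0.  0.] 84 380 113.91367679974064 252.84416886256076
d (0, 1) [0.4685 0.1616] [-0.  0.  0.  0.] 84 380 114.98289087135345 253.91085115936585
```

Emit:
{"fn": "move_arm", "kwargs": {
  "motion": [
    [85,[-0.3,-0.1,-0.4],0.5],
    [85,[-1.0,-0.3,-0.8],1.4],
    [85,[-1.9,-0.5,-1.2],2.4],
    [85,[-2.8,-0.8,-1.4],3.4],
    [85,[-3.7,-1.0,-1.4],4.4],
    [85,[-4.6,-1.3,-1.4],5.4],
    [85,[-5.5,-1.5,-1.4],6.4],
    [85,[-6.4,-1.8,-1.4],7.1],
    [85,[-7.3,-2.0,-1.4],7.36],
    [85,[-8.2,-2.3,-1.4],7.36]
  ]
}}

```text
clock: 1.25
eef_pos: [0.5261, 0.2013, 0.3011]
tool_rot: [0.547, 0.837, 0.0, -0.0]
ft_force: [-0.2, 1.0, 0.2]
grip_width: 0.085
```

```bash
cat >> h.py <<'E'
def wpose(o):
    M=np.eye(4); M[:3,:3]=R.from_quat(o["tool_rot"]).as_matrix(); M[:3,3]=o["eef_pos"]; return M
def wray(c,o,u,v):
    T=wpose(o)@np.array(c["mount"]); dx,dy=u-c["cx"],v-c["cy"]; r=np.hypot(dx,dy); th=r/c["fx"]
    d=np.array([dx/r*np.sin(th),dy/r*np.sin(th),np.cos(th)]) if r>0 else np.array([0,0,1.])
    return T[:3,3],T[:3,:3]@d
def wbp(c,o,u,v,z):
    a,d=wray(c,o,u,v); return a+d*(z-a[2])/d[2]
def wpj(c,o,P):
    T=np.linalg.inv(wpose(o)@np.array(c["mount"])); P=np.atleast_2d(P)@T[:3,:3].T+T[:3,3]
    r=np.hypot(P[:,0],P[:,1]); th=np.arctan2(r,P[:,2]); return np.c_[c["cx"]+c["fx"]*th*P[:,0]/r,c["cy"]+c["fx"]*th*P[:,1]/r]
def snap(fn):
    from workcell import get_obs,camera
    import pickle
    o=get_obs(); c=camera("wrist"); pickle.dump((o,c),open(fn+".pkl","wb")); cv2.imwrite(f"pics/{fn}.png",c["color"][:,:,::-1])
    print(o["clock"],o["eef_pos"].round(4),"yaw_y",np.degrees(np.arctan2(*R.from_quat(o["tool_rot"]).as_matrix()[:2,1][::-1])).round(2),"w",o["grip_width"].round(4),"F",o["ft_force"].round(1)); return o,c
E
python3 -c "
from h import *
snap('w1')"
```

```text
Traceback (most recent call last):
  File "h.py", line 28, in snap
    print(o["clock"],o["eef_pos"].round(4),"yaw_y",np.degrees(np.arctan2(*R.from_quat(o["tool_rot"]).as_matrix()[:2,1][::-1])).round(2),"w",o["grip_width"].round(4),"F",o["ft_force"].round(1)); return o,c
                                                                                                                                            ^^^^^^^^^^^^^^^^^^^^^
AttributeError: 'float' object has no attribute 'round'
```

View pics/w1.png

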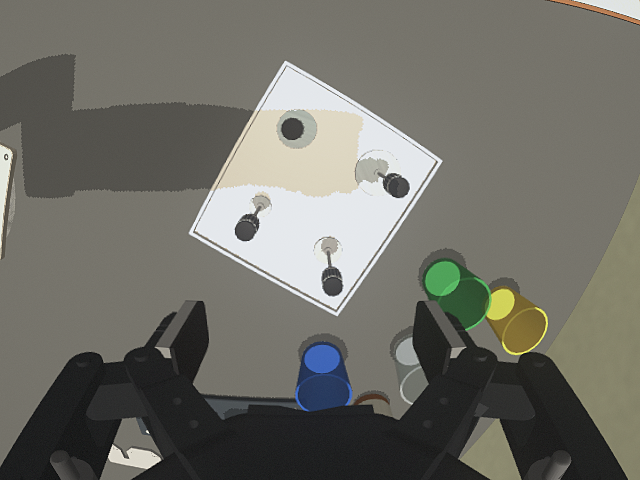

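The wrist picture shows four spindles on the tray: sleeves b (292,128), a (396,185), d (247,228), c (332,281). Blue, green, yellow and clear beakers lie to the lower right.

```bash
sed -i 's/o\["grip_width"\].round(4)/round(o["grip_width"],4)/' h.py
cat > wfit.py <<'E'
from h import *
from scipy.optimize import least_squares
th=np.linspace(0,2*np.pi,40)
def hw(c,o,p,zb=.087):
    P=np.array([[p[0]+.01*np.cos(a),p[1]+.01*np.sin(a),z] for a in th for z in (zb,zb+.032)])
    h=cv2.convexHull(wpj(c,o,P).astype(np.float32)); m=cv2.moments(h); return np.array([m['m10'],m['m01']])/m['m00'],m['m00']
def darkw(c,u,v,r=22,t=75):
    g=c["color"].max(2).astype(float)[v-r:v+r+1,u-r:u+r+1]
    m=cv2.morphologyEx((g<t).astype(np.uint8),cv2.MORPH_CLOSE,np.ones((3,3))); m=cv2.morphologyEx(m,cv2.MORPH_OPEN,np.ones((5,5))); n,l,st,ce=cv2.connectedComponentsWithStats(m)
    i=1+np.argmax(st[1:,4]); return ce[i]+[u-r,v-r],st[i,4]
def wf(c,o,u,v,zb=.087,**k):
    ca,n=darkw(c,u,v,**k)
    r=least_squares(lambda p:hw(c,o,p,zb)[0]-ca,wbp(c,o,*ca,zb+.016)[:2],x_scale=.01,diff_step=1e-3)
    return r.x.round(4),n,round(hw(c,o,r.x,zb)[1])
E
python3 - <<'E'
from wfit import *
import pickle
o,c=pickle.load(open("w1.pkl","rb"))
for k,p in dict(a=(396,185),b=(292,128),c=(332,281),d=(247,228)).items(): print(k,*wf(c,o,*p))
i=c["color"]; crop(i,180,90,430,320,3,"pics/w1c.png")
E
```

```text
a [0.5869 0.2541] 203 531
b [0.4825 0.263 ] 355 425
c [0.5721 0.1498] 150 548
d [0.4808 0.1694] 133 536
```

View pics/w1c.png

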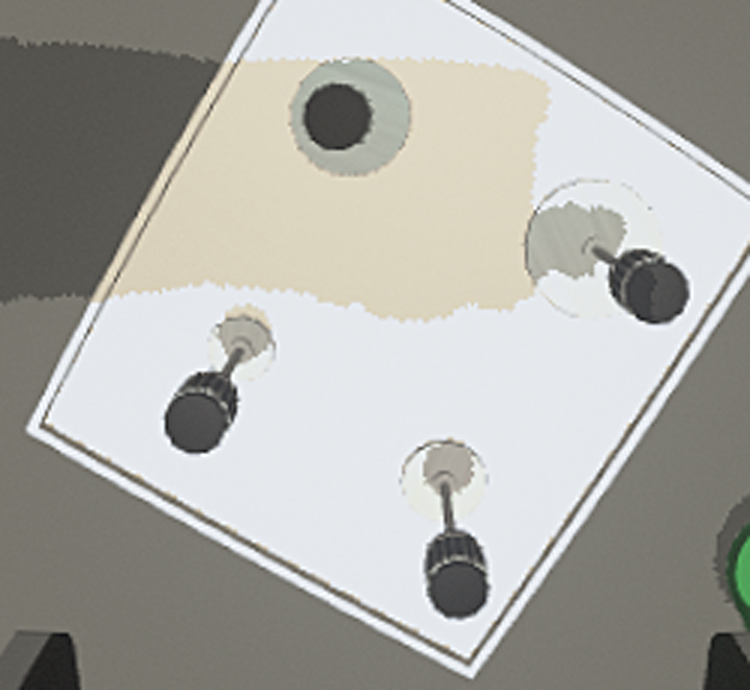

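```bash
python3 - <<'E'
from wfit import *
import pickle
o,c=pickle.load(open("w1.pkl","rb"))
print(o["eef_pos"],wpose(o)[:3,:3].round(3))
for k,p in dict(a=(655,292),b=(340,117),c=(457,588),d=(196,424)).items(): print(k,wbp(c,o,p[0]/3+180,p[1]/3+90,.119).round(4))
# disc centres z=.010
for k,p in dict(a=(593,249),b=(351,117),c=(445,481),d=(241,347)).items(): print(k,wbp(c,o,p[0]/3+180,p[1]/3+90,.010).round(4))
E
```

```text
[0.52613878 0.20125967 0.30112437] [[-0.402  0.916  0.   ]
 [ 0.916  0.402  0.   ]
 [ 0.     0.    -1.   ]]
a [0.5899 0.255  0.119 ]
b [0.4841 0.2634 0.119 ]
c [0.5755 0.1443 0.119 ]
d [0.4799 0.1615 0.119 ]
a [0.5908 0.2546 0.01  ]
b [0.4837 0.2628 0.01  ]
c [0.5772 0.1435 0.01  ]
d [0.4794 0.162  0.01  ]
```

Emit:
{"fn": "move_arm", "kwargs": {
  "motion": [
    [60,[-0.1,-0.4,0.2],0],
    [60,[-0.25,-0.9,0.7],0],
    [60,[-0.35,-1.17,1.4],0],
    [60,[-0.35,-1.17,2.2],0],
    [60,[-0.35,-1.17,2.8],0],
    [60,[-0.35,-1.17,3.1],0],
    [60,[-0.35,-1.17,3.2],0],
    [60,[-0.35,-1.17,3.2],0],
    [60,[-0.35,-1.17,3.2],0],
    [60,[-0.35,-1.17,3.2],0]
  ]
}}

```text
clock: 2.3
eef_pos: [0.4792, 0.1632, 0.1426]
tool_rot: [0.547, 0.837, 0.001, 0.001]
ft_force: [0.1, 0.4, 0.1]
grip_width: 0.06
```

```bash
python3 -c "
from h import *
snap('w2')"
```

```text
2.3 [0.4792 0.1632 0.1426] yaw_y 23.74 w 0.06 F [0.1 0.4 0.1]
```

View pics/w2.png

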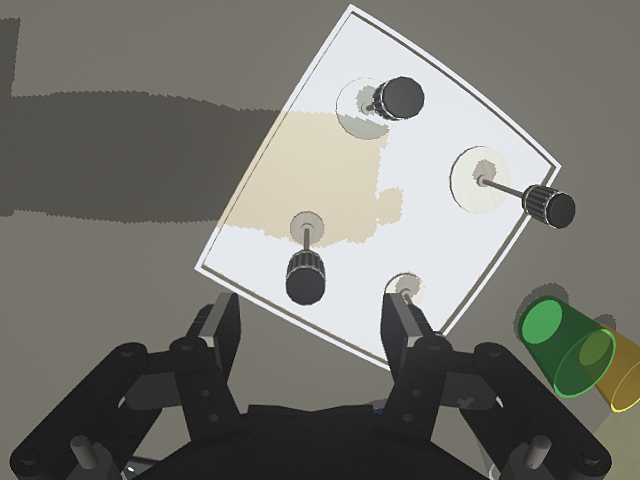

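```bash
python3 - <<'E'
from wfit import *
import pickle
o,c=pickle.load(open("w2.pkl","rb"))
M=wpose(o)
for k,p,z in [('d',(306,286),.119),('ddisc',(306.5,228),.010),('b',(404,99),.119),('a',(555,209),.119)]:
    P=wbp(c,o,*p,z); print(k,P.round(4),(M[:3,:3].T@(P-M[:3,3])/.05).round(2))
crop(c["color"],240,200,380,320,5,"pics/w2c.png")
E
```

```text
d [0.4783 0.1629 0.119 ] [ 0.   -0.02  0.47]
ddisc [0.4783 0.1618 0.01  ] [-0.02 -0.04  2.65]
b [0.4824 0.2621 0.119 ] [1.78 0.85 0.47]
a [0.5834 0.2536 0.119 ] [0.82 2.63 0.48]
```

View pics/w2c.png

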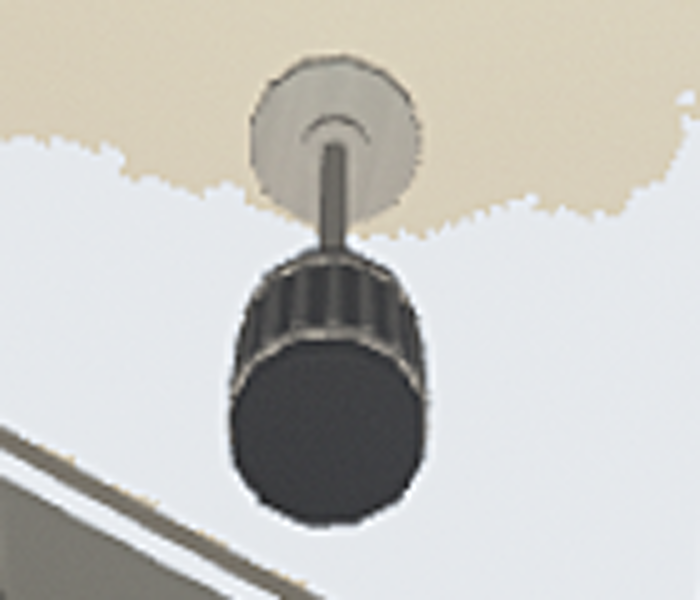

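Spindle d's sleeve top is at (306,285), centred between the fingers, with its small disc at (306,228).

Emit:
{"fn": "move_arm", "kwargs": {
  "motion": [
    [60,[0,-0.03,0.4],0],
    [60,[0,-0.03,0.8],0],
    [60,[0,-0.03,0.98],0],
    [60,[0,-0.03,0.98],0],
    [40,[0,-0.03,0.98],0],
    [24,[0,-0.03,0.98],0],
    [15,[0,-0.03,0.98],0],
    [10,[0,-0.03,0.98],0],
    [10,[0,-0.03,0.98],0],
    [10,[0,-0.03,0.98],0]
  ]
}}

```text
clock: 3.35
eef_pos: [0.4776, 0.1625, 0.0935]
tool_rot: [0.547, 0.837, 0.001, 0.001]
ft_force: [-0.6, -0.4, 5.6]
grip_width: 0.0182
```

```bash
python3 -c "
from h import *
snap('w3')"
```

```text
3.35 [0.4776 0.1625 0.0935] yaw_y 23.73 w 0.0182 F [-0.6 -0.4  5.6]
```

View pics/w3.png

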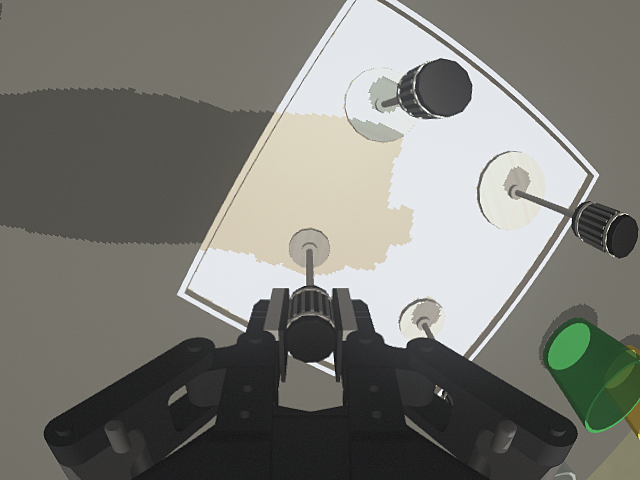

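Emit:
{"fn": "move_arm", "kwargs": {
  "motion": [
    [10,[0,0,-0.2],0],
    [10,[0,0,-0.6],0],
    [10,[0,0,-1.2],0],
    [10,[-0.4,-0.3,-1.7],0],
    [10,[-1.0,-0.8,-2.0],0],
    [10,[-1.7,-1.3,-2.0],0],
    [10,[-2.4,-1.9,-2.0],0],
    [10,[-3.1,-2.4,-2.0],0],
    [10,[-3.6,-2.8,-2.0],0],
    [10,[-3.9,-3.0,-2.0],0]
  ]
}}

```text
clock: 4.4
eef_pos: [0.4169, -0.0788, 0.1929]
tool_rot: [0.548, 0.837, -0.0, 0.0]
ft_force: [1.8, 0.8, -0.7]
grip_width: 0.0181
```

```bash
python3 -c "
from h import *
snap('w4')"
```

```text
4.4 [ 0.4169 -0.0788  0.1929] yaw_y 23.58 w 0.0181 F [ 1.8  0.8 -0.7]
```

View pics/w4.png

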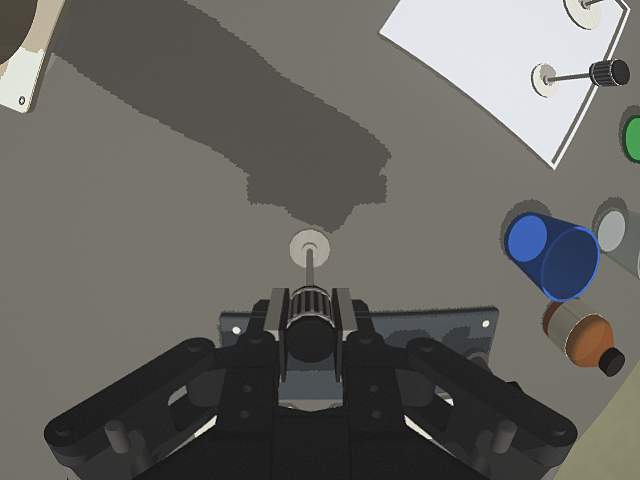

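Emit:
{"fn": "move_arm", "kwargs": {
  "motion": [
    [10,[-0.2,-0.2,0],0],
    [10,[-0.7,-0.6,0],0],
    [10,[-1.2,-1.0,0],0],
    [10,[-1.5,-1.25,0],0],
    [10,[-1.63,-1.34,0.1],0],
    [10,[-1.63,-1.34,0.5],0],
    [10,[-1.63,-1.34,1.0],0],
    [10,[-1.63,-1.34,1.3],0],
    [10,[-1.63,-1.34,1.36],0],
    [10,[-1.63,-1.34,1.36],0]
  ]
}}

```text
clock: 5.45
eef_pos: [0.3894, -0.1775, 0.124]
tool_rot: [0.546, 0.838, 0.0, -0.001]
ft_force: [-0.0, 0.5, -0.4]
grip_width: 0.0176
```

```bash
cat > look.py <<'E'
import sys
from h import *
from workcell import *
n=sys.argv[1]
snap('w'+n); t=camera("top"); s=camera("scene")
g=lambda i: (255*(i/255.)**.6).astype('uint8')
crop(g(t["color"]),340,220,490,400,3.3,f"pics/t{n}.png"); crop(g(s["color"]),245,80,405,240,3.7,f"pics/s{n}.png")
E
python3 look.py 5
```

```text
5.45 [ 0.3894 -0.1775  0.124 ] yaw_y 23.79 w 0.0176 F [-0.   0.5 -0.4]
```

View pics/t5.png

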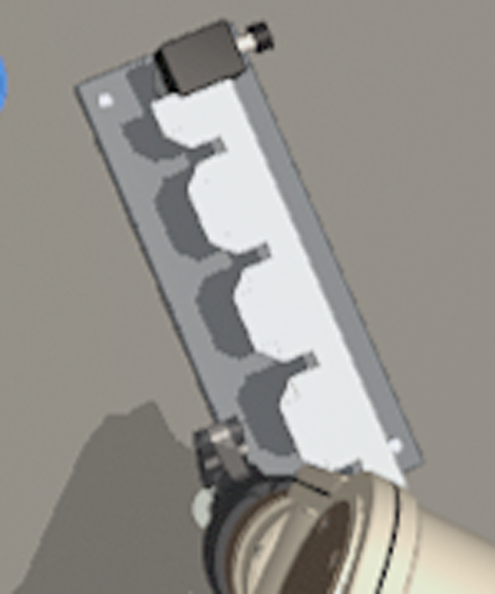

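View pics/s5.png

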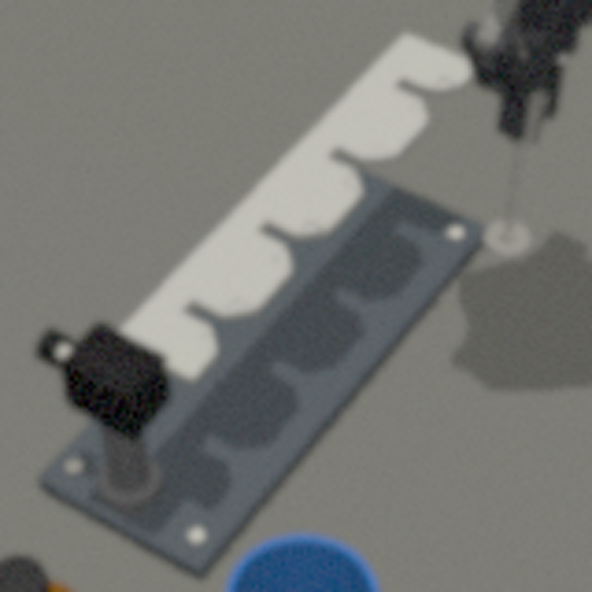

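View pics/w5.png

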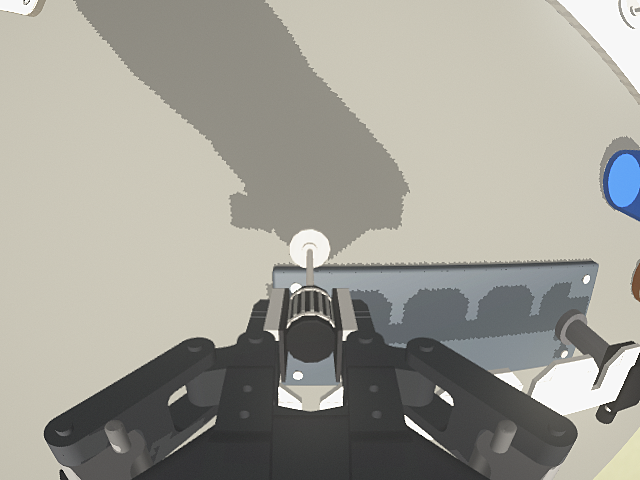

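```bash
python3 - <<'E'
from wfit import *
import pickle
o,c=pickle.load(open("w5.pkl","rb"))
crop(c["color"],260,330,370,430,6,"pics/w5c.png")
t,s=pickle.load(open("c0.pkl","rb"))
e=o["eef_pos"]; zb=e[2]-.0065
print("shaft at sleeve bottom expected scene crop",((pj(s,[[e[0],e[1],zb],[e[0],e[1],zb-.082]])-[245,80])*3.7).round(1))
def slots(p,off=0):
    y=np.array([np.cos(p[2]),np.sin(p[2]),0]); x=np.array([y[1],-y[0],0])
    return np.array([[p[0],p[1],.115]-y*.066*i+x*off for i in range(4)])
for nm,p in (("fused",(.6011,-.1665,.414)),("top",(.6013,-.1687,.4133)),("scene",(.6019,-.163,.4127))):
    for off in (.004,-.026,-.075): print(nm,off,((pj(s,slots(p,off)[3:])-[245,80])*3.7).round(1), wpj(c,o,slots(p,off)[3:]).round(1))
E
```

```text
shaft at sleeve bottom expected scene crop [[525.4 130.7]
 [508.9 240.9]]
fused 0.004 [[399.1  79.3]] [[308.4 423.9]]
fused -0.026 [[445.9  99.9]] [[308.3 383.9]]
fused -0.075 [[524.5 134.5]] [[308.4 299.7]]
top 0.004 [[396.8  77.3]] [[307.1 426.2]]
top -0.026 [[443.5  97.9]] [[307.  386.7]]
top -0.075 [[521.9 132.4]] [[306.9 303.5]]
scene 0.004 [[401.9  83.7]] [[312.2 420.1]]
scene -0.026 [[448.8 104.4]] [[312.6 379.2]]
scene -0.075 [[527.5 139.1]] [[313.4 293.5]]
```

View pics/w5c.png

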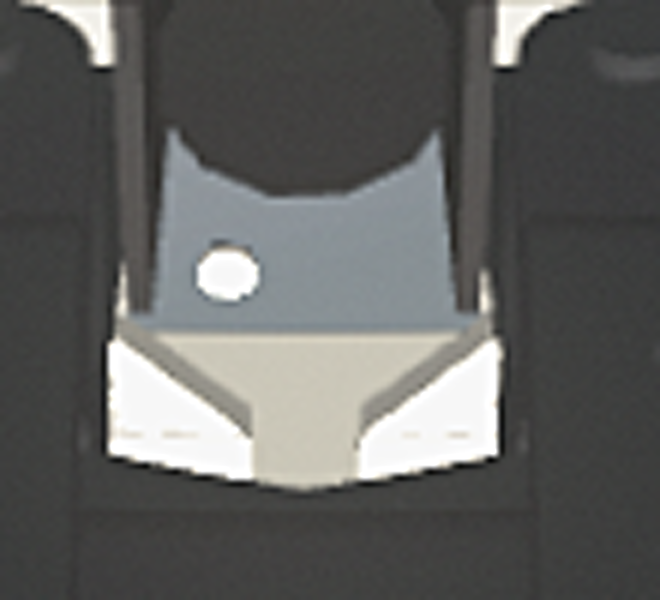

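```bash
python3 - <<'E'
from wfit import *
import pickle
o,c=pickle.load(open("w5.pkl","rb")); M=wpose(o); print(M[:3,:3].round(4))
for p in [(250,436),(358,437),(122,318),(490,318)]:
    P=wbp(c,o,260+p[0]/6,330+p[1]/6,.115); print(P.round(4),(M[:3,:3].T@(P-M[:3,3])*1000).round(1))
def slots(p,off=0):
    y=np.array([np.cos(p[2]),np.sin(p[2]),0]); x=np.array([y[1],-y[0],0])
    return np.array([[p[0],p[1],.115]-y*.066*i+x*off for i in range(4)])
for p in ((.6011,-.1665,.414),(.6013,-.1687,.4133)): print(slots(p,-.014)[3], slots(p,-.026)[3])
E
```

```text
[[-4.033e-01  9.151e-01 -1.100e-03]
 [ 9.151e-01  4.033e-01  8.000e-04]
 [ 1.200e-03 -7.000e-04 -1.000e+00]]
[ 0.4115 -0.236   0.115 ] [-62.5  -3.4   8.9]
[ 0.4203 -0.2323  0.115 ] [-62.6   6.2   8.9]
[ 0.3961 -0.2278  0.115 ] [-48.8 -14.2   9. ]
[ 0.4248 -0.2151  0.115 ] [-48.7  17.3   8.9]
[ 0.41419538 -0.23333311  0.115     ] [ 0.40936809 -0.22234688  0.115     ]
[ 0.41434865 -0.23540226  0.115     ] [ 0.40952904 -0.22441265  0.115     ]
```

Wrist crop: slot 4's throat edges are at (301.7,402.7) and (319.7,402.8), so the slot is centred 1.4 mm to +y of the tool. Now inserting.

Emit:
{"fn": "move_arm", "kwargs": {
  "motion": [
    [10,[-0.1,0.01,0],0],
    [10,[-0.3,0.025,0],0],
    [10,[-0.55,0.025,0],0],
    [10,[-0.8,0.025,0],0],
    [10,[-1.0,0.025,0],0],
    [10,[-1.15,0.025,0],0],
    [10,[-1.3,0.025,0],0],
    [10,[-1.4,0.025,0],0],
    [10,[-1.46,0.025,0],0],
    [10,[-1.48,0.025,0],0]
  ]
}}

```text
clock: 6.6
eef_pos: [0.4205, -0.2456, 0.1242]
tool_rot: [0.547, 0.837, 0.0, -0.0]
ft_force: [-0.1, 0.8, 0.3]
grip_width: 0.0184
```

```bash
python3 look.py 6; python3 -c "
from wfit import *
import pickle
o,c=pickle.load(open('w6.pkl','rb'));crop(c['color'],230,200,400,430,2.6,'pics/w6c.png')"
```

```text
6.6 [ 0.4205 -0.2456  0.1242] yaw_y 23.73 w 0.0184 F [-0.1  0.8  0.3]
```

View pics/s6.png

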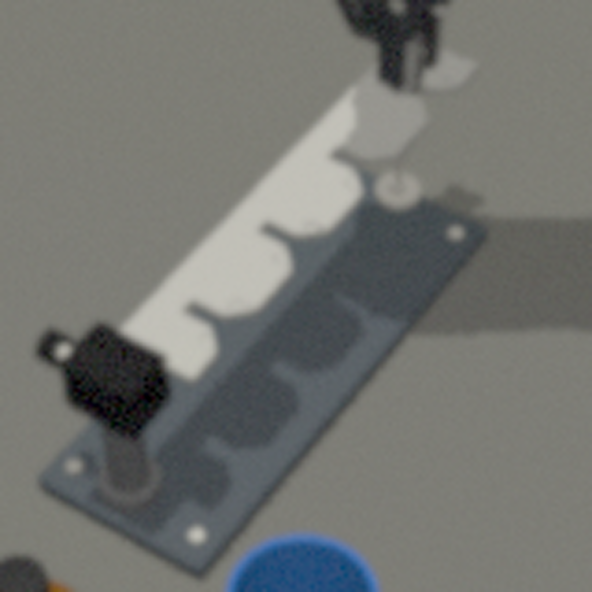

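View pics/w6c.png

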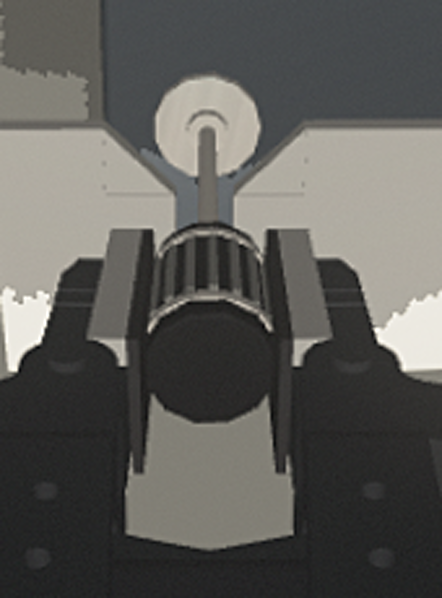

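```bash
python3 - <<'E'
from wfit import *
import pickle
o,c=pickle.load(open("w6.pkl","rb")); M=wpose(o)
for p in [(175,191),(235,191),(106,124),(305,124)]:
    P=wbp(c,o,230+p[0]/2.6,200+p[1]/2.6,.115); print(P.round(4),(M[:3,:3].T@(P-M[:3,3])*1000).round(1))
crop(c['color'],260,220,360,290,7,'pics/w6d.png')
E
```

```text
[ 0.4111 -0.2359  0.115 ] [12.6 -4.6  9.2]
[ 0.4204 -0.2318  0.115 ] [12.6  5.5  9.2]
[ 0.396  -0.2295  0.115 ] [ 24.5 -15.9   9.2]
[ 0.4261 -0.2162  0.115 ] [24.6 17.   9.2]
```

View pics/w6d.png

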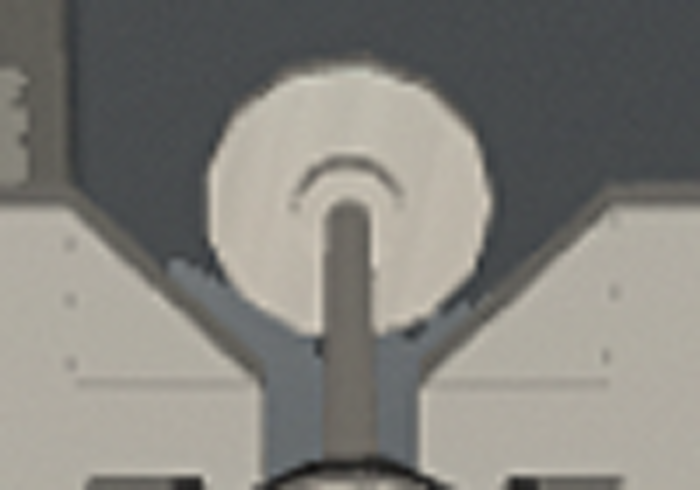

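Emit:
{"fn": "move_arm", "kwargs": {
  "motion": [
    [10,[-0.03,0,0],0],
    [10,[-0.04,0.005,0],0],
    [10,[-0.04,0.005,0],0],
    [10,[-0.04,0.005,0.03],0],
    [10,[-0.04,0.005,0.05],0],
    [10,[-0.04,0.005,0.05],0],
    [18,[-0.04,0.005,0.05],0],
    [24,[-0.04,0.005,0.05],0],
    [32,[-0.04,0.005,0.05],0],
    [44,[-0.04,0.005,0.05],0]
  ]
}}

```text
clock: 7.75
eef_pos: [0.4214, -0.2471, 0.1215]
tool_rot: [0.547, 0.837, -0.0, -0.0]
ft_force: [0.1, -1.2, -0.1]
grip_width: 0.0437
```

```bash
python3 look.py 7; python3 -c "
from wfit import *
import pickle
o,c=pickle.load(open('w7.pkl','rb'));crop(c['color'],230,200,400,430,2.6,'pics/w7c.png')"
```

```text
7.75 [ 0.4214 -0.2471  0.1215] yaw_y 23.73 w 0.0437 F [ 0.1 -1.2 -0.1]
```

View pics/w7c.png

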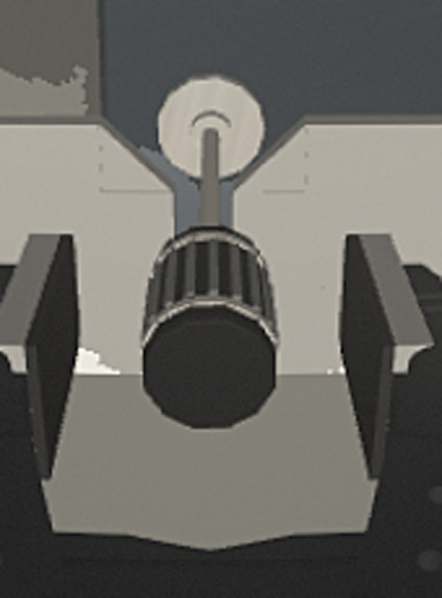

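Emit:
{"fn": "move_arm", "kwargs": {
  "motion": [
    [44,[0,0,-0.3],0],
    [44,[0,0,-0.9],0],
    [44,[0,0,-1.6],0],
    [50,[0.5,0.5,-1.9],0],
    [55,[1.1,1.1,-1.9],0],
    [60,[1.7,1.7,-1.9],0],
    [60,[2.3,2.3,-1.9],0],
    [60,[3.0,3.0,-1.9],0],
    [60,[3.6,3.6,-1.9],0],
    [60,[4.2,4.25,-1.9],0]
  ]
}}

```text
clock: 8.9
eef_pos: [0.5317, 0.0324, 0.2168]
tool_rot: [0.546, 0.837, -0.0, 0.0]
ft_force: [0.8, 0.4, 0.2]
grip_width: 0.0601
```

Emit:
{"fn": "move_arm", "kwargs": {
  "motion": [
    [60,[0.6,0.6,0],0],
    [60,[1.2,1.2,0],0],
    [60,[1.6,1.6,0],0],
    [60,[1.72,1.73,0.4],0],
    [60,[1.72,1.73,0.9],0],
    [60,[1.72,1.73,1.3],0],
    [60,[1.72,1.73,1.45],0],
    [60,[1.72,1.73,1.45],0],
    [60,[1.72,1.73,1.45],0],
    [60,[1.72,1.73,1.45],0]
  ]
}}

```text
clock: 9.9
eef_pos: [0.577, 0.1442, 0.1458]
tool_rot: [0.547, 0.837, 0.001, 0.001]
ft_force: [-0.5, 0.7, -0.2]
grip_width: 0.0602
```

```bash
python3 look.py 8;python3 -c "
from wfit import *
import pickle
o,c=pickle.load(open('w8.pkl','rb'));crop(c['color'],240,200,380,320,5,'pics/w8c.png')"
```

```text
9.9 [0.577  0.1442 0.1458] yaw_y 23.72 w 0.0602 F [-0.5  0.7 -0.2]
```

View pics/w8c.png

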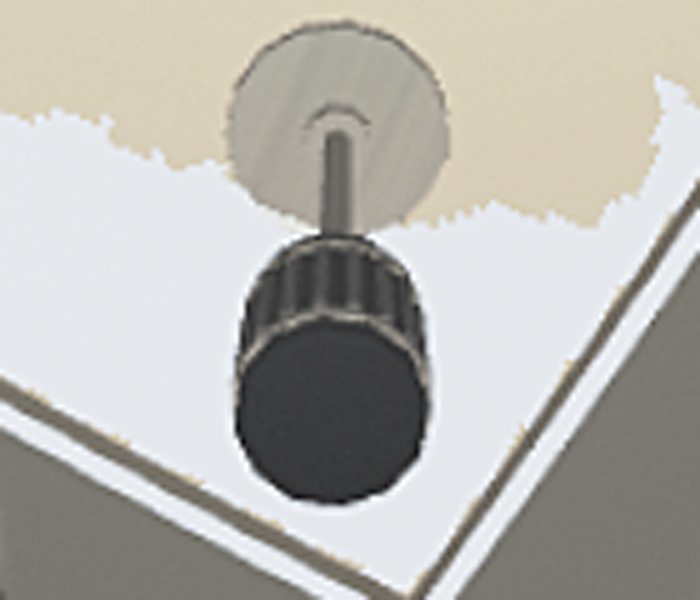

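View pics/t8.png

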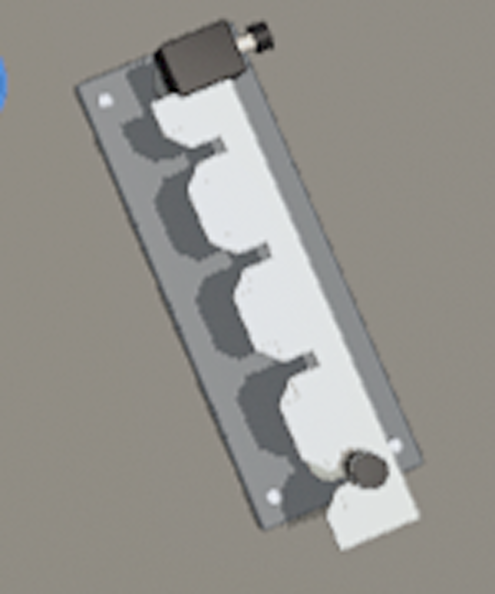

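View pics/s8.png

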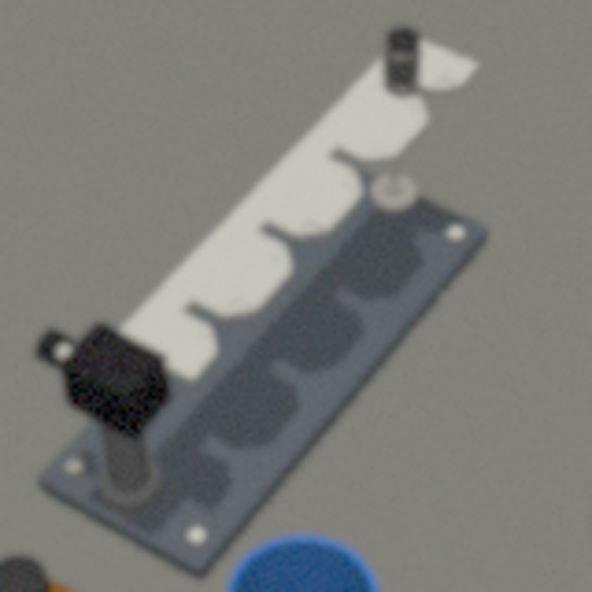

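d now hangs in slot 4: sleeve top at about (451,362) in the top view, upright in the scene view. c's sleeve is at (306,281) in the wrist view.

```bash
python3 - <<'E'
from wfit import *
import pickle
t,s=pickle.load(open("c0.pkl","rb"))
print("d top",bp(t,340+366/3.3,220+470/3.3,.147), "slot4 top-cam (.420,-.2482)")
o,c=pickle.load(open("w8.pkl","rb")); M=wpose(o)
for k,p,z in [('c',(332,408),.119),('disc',(338,127),.010)]:
    P=wbp(c,o,240+p[0]/5,200+p[1]/5,z); print(k,P.round(4),(M[:3,:3].T@(P-M[:3,3])/.05).round(3))
E
```

```text
d top [ 0.42356213 -0.24829904  0.147     ] slot4 top-cam (.420,-.2482)
c [0.576  0.1448 0.119 ] [ 0.02  -0.017  0.537]
disc [0.5764 0.1441 0.01  ] [ 0.005 -0.019  2.717]
```

Emit:
{"fn": "move_arm", "kwargs": {
  "motion": [
    [60,[0.01,-0.02,0.4],0],
    [60,[0.01,-0.02,0.8],0],
    [60,[0.01,-0.02,1.04],0],
    [60,[0.01,-0.02,1.04],0],
    [40,[0.01,-0.02,1.04],0],
    [24,[0.01,-0.02,1.04],0],
    [15,[0.01,-0.02,1.04],0],
    [10,[0.01,-0.02,1.04],0],
    [10,[0.01,-0.02,1.04],0],
    [10,[0.01,-0.02,1.04],0]
  ]
}}

```text
clock: 11.05
eef_pos: [0.5756, 0.1443, 0.0936]
tool_rot: [0.547, 0.837, 0.001, 0.001]
ft_force: [-1.0, -0.1, 5.6]
grip_width: 0.0178
```

Emit:
{"fn": "move_arm", "kwargs": {
  "motion": [
    [10,[0,0,-0.2],0],
    [10,[0,0,-0.6],0],
    [10,[0,0,-1.2],0],
    [10,[-0.3,-0.3,-1.7],0],
    [10,[-0.8,-0.85,-2.0],0],
    [10,[-1.4,-1.5,-2.0],0],
    [10,[-2.0,-2.1,-2.0],0],
    [10,[-2.6,-2.75,-2.0],0],
    [10,[-3.2,-3.4,-2.0],0],
    [10,[-3.7,-3.9,-2.0],0]
  ]
}}

```text
clock: 12.05
eef_pos: [0.4695, -0.1054, 0.1927]
tool_rot: [0.547, 0.837, -0.0, 0.0]
ft_force: [0.0, 0.1, -1.0]
grip_width: 0.0182
```

Emit:
{"fn": "move_arm", "kwargs": {
  "motion": [
    [10,[-0.4,-0.4,0],0],
    [10,[-0.62,-0.65,0],0],
    [10,[-0.72,-0.75,0.0],0],
    [10,[-0.72,-0.75,0.1],0],
    [10,[-0.72,-0.75,0.5],0],
    [10,[-0.72,-0.75,1.0],0],
    [10,[-0.72,-0.75,1.3],0],
    [10,[-0.72,-0.75,1.39],0],
    [10,[-0.72,-0.75,1.39],0],
    [10,[-0.72,-0.75,1.39],0]
  ]
}}

```text
clock: 13.05
eef_pos: [0.4519, -0.1514, 0.1235]
tool_rot: [0.546, 0.838, 0.0, 0.001]
ft_force: [0.2, 0.2, -0.5]
grip_width: 0.0184
```

```bash
python3 look.py 9;python3 -c "
from wfit import *
import pickle
o,c=pickle.load(open('w9.pkl','rb'));crop(c['color'],260,330,370,430,6,'pics/w9c.png')"
```

```text
13.05 [ 0.4519 -0.1514  0.1235] yaw_y 23.79 w 0.0184 F [ 0.2  0.2 -0.5]
```

View pics/w9c.png

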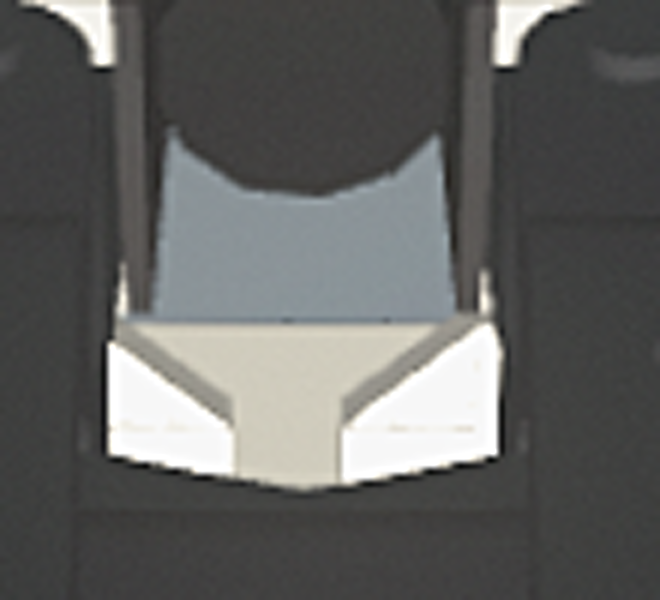

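View pics/w9.png

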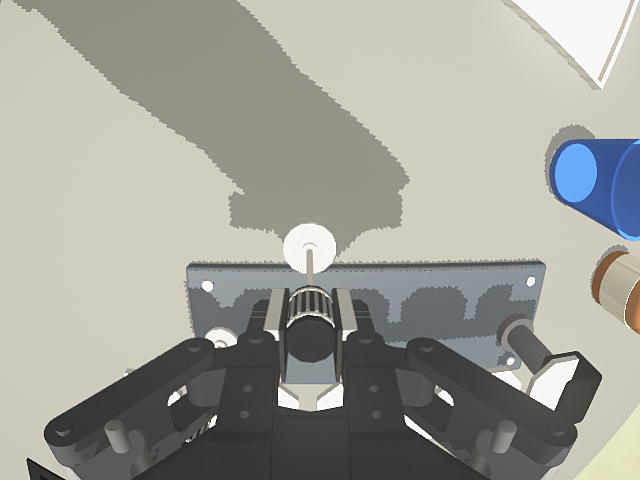

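c sits in front of slot 3, whose throat edges are at (299,401) and (316.8,401). It is centred, so I insert.

Emit:
{"fn": "move_arm", "kwargs": {
  "motion": [
    [10,[-0.1,0,0],0],
    [10,[-0.3,0,0],0],
    [10,[-0.55,0,0],0],
    [10,[-0.8,0,0],0],
    [10,[-1.0,0,0],0],
    [10,[-1.15,0,0],0],
    [10,[-1.3,0,0],0],
    [10,[-1.4,0,0],0],
    [10,[-1.46,0,0],0],
    [10,[-1.48,0,0],0]
  ]
}}

```text
clock: 14.2
eef_pos: [0.4809, -0.2196, 0.1227]
tool_rot: [0.547, 0.837, 0.0, -0.0]
ft_force: [-0.0, 0.6, -1.7]
grip_width: 0.0178
```

```bash
cat > depth.py <<'E'
import sys
from wfit import *
o,c=snap(sys.argv[1])
crop(c['color'],230,200,400,430,2.6,f'pics/{sys.argv[1]}c.png')
crop(c['color'],260,220,360,290,7,f'pics/{sys.argv[1]}d.png')
E
cat > thr.py <<'E'
import sys,pickle
from wfit import *
o,c=pickle.load(open(sys.argv[1]+".pkl","rb")); M=wpose(o)
a=list(map(float,sys.argv[2:]))
for p in zip(a[::2],a[1::2]):
    P=wbp(c,o,260+p[0]/7,220+p[1]/7,.115); print((M[:3,:3].T@(P-M[:3,3])*1000).round(1))
E
python3 depth.py w10
```

```text
14.2 [ 0.4809 -0.2196  0.1227] yaw_y 23.73 w 0.0178 F [-0.   0.6 -1.7]
```

View pics/w10d.png

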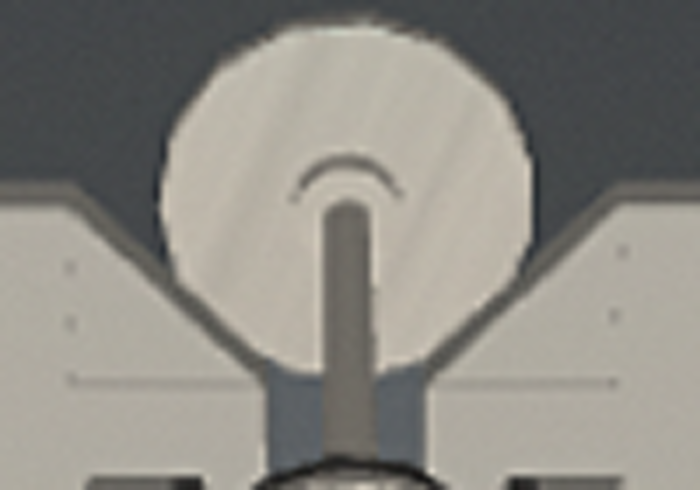

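Emit:
{"fn": "move_arm", "kwargs": {
  "motion": [
    [10,[-0.03,0,0],0],
    [10,[-0.04,0,0],0],
    [10,[-0.04,0,0],0],
    [10,[-0.04,0,0.02],0],
    [10,[-0.04,0,0.03],0],
    [10,[-0.04,0,0.03],0],
    [18,[-0.04,0,0.03],0],
    [24,[-0.04,0,0.03],0],
    [32,[-0.04,0,0.03],0],
    [44,[-0.04,0,0.03],0]
  ]
}}

```text
clock: 15.25
eef_pos: [0.4816, -0.2212, 0.1211]
tool_rot: [0.547, 0.837, -0.0, -0.0]
ft_force: [0.4, 0.3, 0.6]
grip_width: 0.0437
```

```bash
python3 depth.py w11
```

```text
15.25 [ 0.4816 -0.2212  0.1211] yaw_y 23.74 w 0.0437 F [0.4 0.3 0.6]
```

View pics/w11c.png

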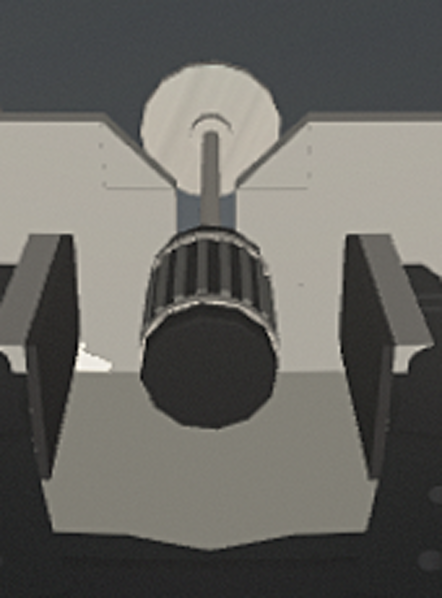

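c hangs in slot 3, centred and clear of the open pads. Next is b.

Emit:
{"fn": "move_arm", "kwargs": {
  "motion": [
    [44,[0,0,-0.3],0],
    [44,[0,0,-0.9],0],
    [44,[0,0,-1.6],0],
    [50,[0.6,0.3,-1.9],0],
    [55,[1.3,0.6,-1.9],0],
    [60,[2.1,0.9,-1.9],0],
    [60,[2.9,1.3,-1.9],0],
    [60,[3.7,1.7,-1.9],0],
    [60,[4.5,2.0,-1.9],0],
    [60,[5.3,2.4,-1.9],0]
  ]
}}

```text
clock: 16.3
eef_pos: [0.4843, 0.0712, 0.2163]
tool_rot: [0.547, 0.837, -0.0, -0.0]
ft_force: [1.0, 0.6, -0.2]
grip_width: 0.0601
```

Emit:
{"fn": "move_arm", "kwargs": {
  "motion": [
    [60,[0.8,0.35,0],0],
    [60,[1.6,0.7,0],0],
    [60,[2.4,1.05,0],0],
    [60,[3.1,1.35,0],0],
    [60,[3.55,1.52,0.2],0],
    [60,[3.55,1.52,0.7],0],
    [60,[3.55,1.52,1.2],0],
    [60,[3.55,1.52,1.4],0],
    [60,[3.55,1.52,1.4],0],
    [60,[3.55,1.52,1.4],0]
  ]
}}

```text
clock: 17.3
eef_pos: [0.4834, 0.2627, 0.147]
tool_rot: [0.547, 0.837, 0.0, 0.0]
ft_force: [0.6, -0.2, 1.3]
grip_width: 0.0601
```

```bash
python3 look.py 12;python3 -c "
from wfit import *
import pickle
o,c=pickle.load(open('w12.pkl','rb'));crop(c['color'],240,200,380,320,5,'pics/w12c.png')"
```

```text
17.3 [0.4834 0.2627 0.147 ] yaw_y 23.71 w 0.0601 F [ 0.6 -0.2  1.3]
```

View pics/w12c.png

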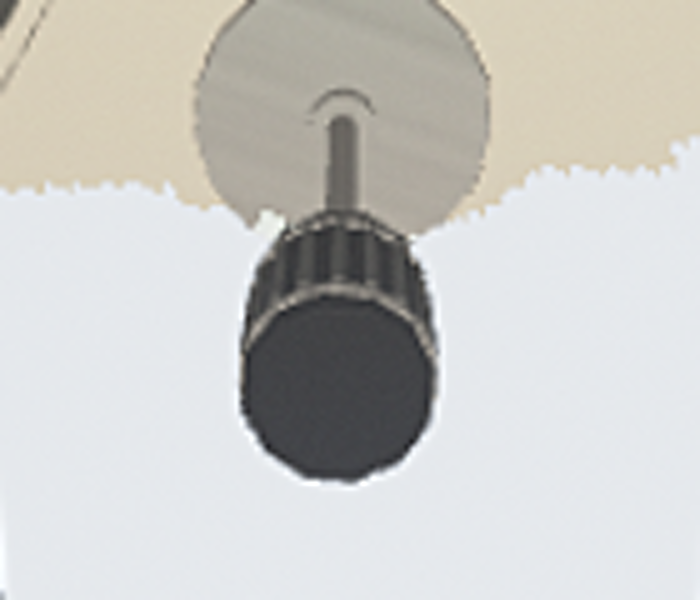

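View pics/w12.png

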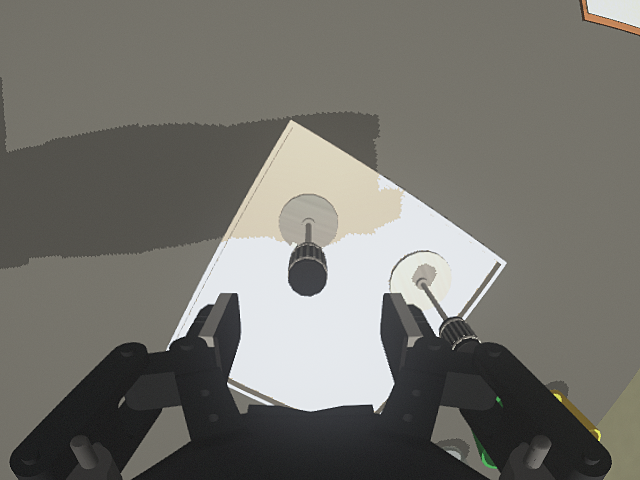

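```bash
python3 - <<'E'
from wfit import *
import pickle
o,c=pickle.load(open("w12.pkl","rb")); M=wpose(o)
for k,p,z in [('b',(338,386),.119),('disc',(342,112),.010)]:
    P=wbp(c,o,240+p[0]/5,200+p[1]/5,z); print(k,P.round(4),(M[:3,:3].T@(P-M[:3,3])/.05).round(3))
E
```

```text
b [0.4821 0.2652 0.119 ] [ 0.057 -0.005  0.561]
disc [0.4823 0.2647 0.01  ] [ 0.047 -0.007  2.741]
```

Emit:
{"fn": "move_arm", "kwargs": {
  "motion": [
    [60,[0.05,-0.01,0.4],0],
    [60,[0.05,-0.01,0.8],0],
    [60,[0.05,-0.01,1.06],0],
    [60,[0.05,-0.01,1.07],0],
    [40,[0.05,-0.01,1.07],0],
    [24,[0.05,-0.01,1.07],0],
    [15,[0.05,-0.01,1.07],0],
    [10,[0.05,-0.01,1.07],0],
    [10,[0.05,-0.01,1.07],0],
    [10,[0.05,-0.01,1.07],0]
  ]
}}

```text
clock: 18.45
eef_pos: [0.482, 0.2651, 0.0942]
tool_rot: [0.547, 0.837, 0.001, 0.0]
ft_force: [-1.6, -1.3, 6.4]
grip_width: 0.0181
```

Emit:
{"fn": "move_arm", "kwargs": {
  "motion": [
    [10,[0,0,-0.2],0],
    [10,[0,0,-0.6],0],
    [10,[0,0,-1.2],0],
    [10,[-0.4,-0.1,-1.7],0],
    [10,[-1.1,-0.4,-2.0],0],
    [10,[-1.9,-0.65,-2.0],0],
    [10,[-2.75,-0.95,-2.0],0],
    [10,[-3.6,-1.25,-2.0],0],
    [10,[-4.45,-1.55,-2.0],0],
    [10,[-5.2,-1.8,-2.0],0]
  ]
}}

```text
clock: 19.45
eef_pos: [0.5037, -0.0116, 0.1935]
tool_rot: [0.547, 0.837, 0.0, 0.0]
ft_force: [1.2, -0.8, -1.3]
grip_width: 0.0185
```

Emit:
{"fn": "move_arm", "kwargs": {
  "motion": [
    [10,[-0.8,-0.3,0],0],
    [10,[-1.5,-0.55,0],0],
    [10,[-2.0,-0.7,0.0],0],
    [10,[-2.2,-0.8,0.05],0],
    [10,[-2.2,-0.8,0.4],0],
    [10,[-2.2,-0.8,0.9],0],
    [10,[-2.2,-0.8,1.28],0],
    [10,[-2.2,-0.8,1.38],0],
    [10,[-2.2,-0.8,1.38],0],
    [10,[-2.2,-0.8,1.38],0]
  ]
}}

```text
clock: 20.45
eef_pos: [0.5121, -0.126, 0.1248]
tool_rot: [0.546, 0.838, 0.0, 0.001]
ft_force: [0.3, -0.4, 0.3]
grip_width: 0.0183
```

```bash
python3 look.py 13;python3 -c "
from wfit import *
import pickle
o,c=pickle.load(open('w13.pkl','rb'));crop(c['color'],260,330,370,430,6,'pics/w13c.png')"
```

```text
20.45 [ 0.5121 -0.126   0.1248] yaw_y 23.77 w 0.0183 F [ 0.3 -0.4  0.3]
```

View pics/w13c.png

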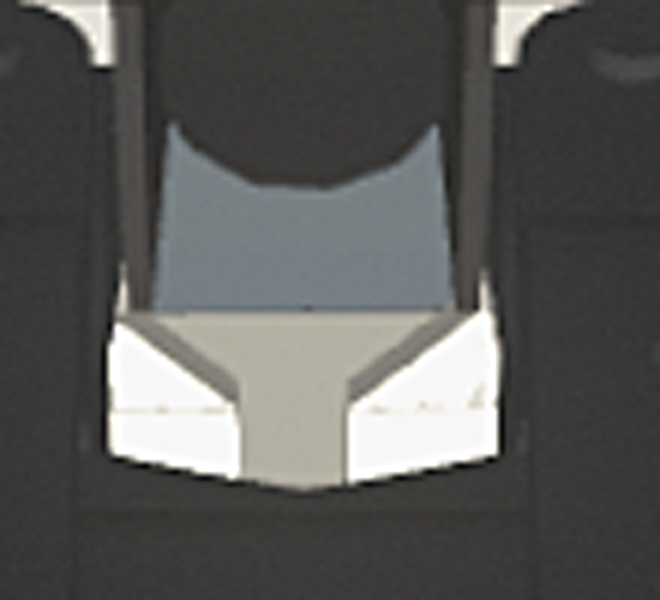

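View pics/s13.png

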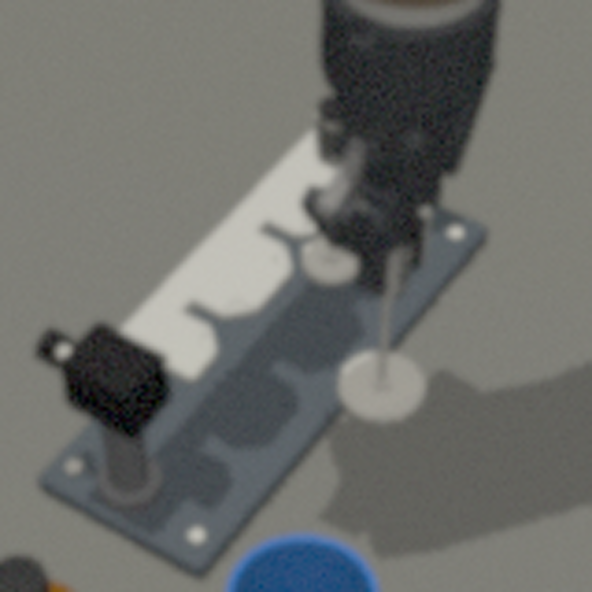

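Emit:
{"fn": "move_arm", "kwargs": {
  "motion": [
    [10,[-0.1,0,0],0],
    [10,[-0.3,0.01,0],0],
    [10,[-0.55,0.01,0],0],
    [10,[-0.8,0.01,0],0],
    [10,[-1.0,0.01,0],0],
    [10,[-1.15,0.01,0],0],
    [10,[-1.3,0.01,0],0],
    [10,[-1.38,0.01,0],0],
    [10,[-1.43,0.01,0],0],
    [10,[-1.45,0.01,0],0]
  ]
}}

```text
clock: 21.6
eef_pos: [0.541, -0.1925, 0.1238]
tool_rot: [0.547, 0.837, 0.0, -0.0]
ft_force: [0.4, 0.7, -0.6]
grip_width: 0.0183
```

```bash
python3 depth.py w14
```

```text
21.6 [ 0.541  -0.1925  0.1238] yaw_y 23.73 w 0.0183 F [ 0.4  0.7 -0.6]
```

View pics/w14d.png

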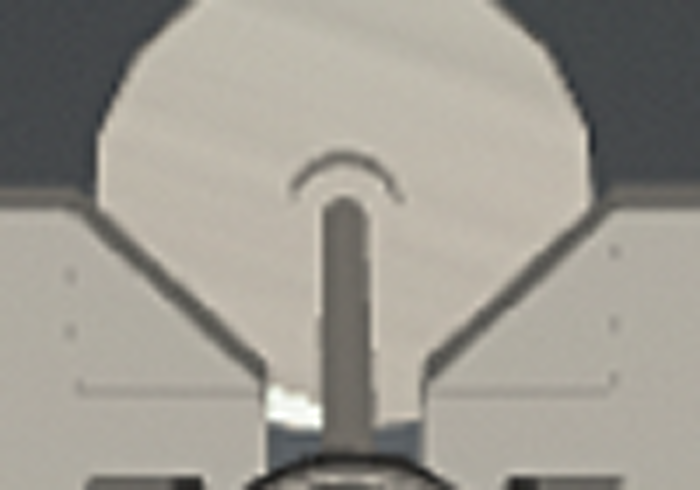

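Emit:
{"fn": "move_arm", "kwargs": {
  "motion": [
    [10,[-0.03,0,0],0],
    [10,[-0.05,0,0],0],
    [10,[-0.05,0,0],0],
    [10,[-0.05,0,0.03],0],
    [10,[-0.05,0,0.045],0],
    [10,[-0.05,0,0.045],0],
    [18,[-0.05,0,0.045],0],
    [24,[-0.05,0,0.045],0],
    [32,[-0.05,0,0.045],0],
    [44,[-0.05,0,0.045],0]
  ]
}}

```text
clock: 22.65
eef_pos: [0.542, -0.1946, 0.1213]
tool_rot: [0.547, 0.837, -0.0, -0.0]
ft_force: [-0.6, 0.1, 1.2]
grip_width: 0.0433
```

```bash
python3 depth.py w15
```

```text
22.65 [ 0.542  -0.1946  0.1213] yaw_y 23.74 w 0.0433 F [-0.6  0.1  1.2]
```

View pics/w15c.png

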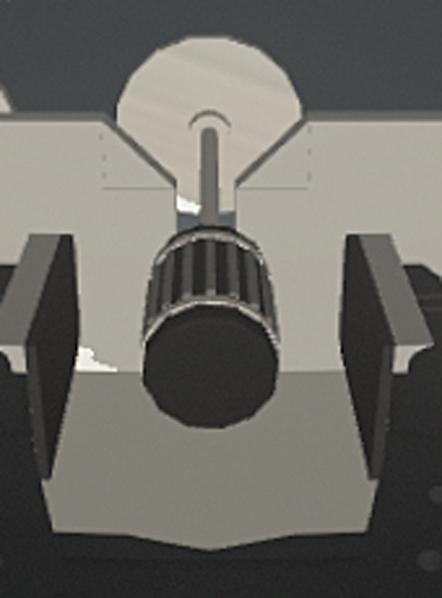

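b hangs in slot 2, looking the same as the others. Next is a.

Emit:
{"fn": "move_arm", "kwargs": {
  "motion": [
    [44,[0,0,-0.3],0],
    [44,[0,0,-0.9],0],
    [44,[0,0,-1.6],0],
    [50,[0.6,0.3,-1.9],0],
    [55,[1.3,0.7,-1.9],0],
    [60,[2.1,1.1,-1.9],0],
    [60,[2.9,1.6,-1.9],0],
    [60,[3.7,2.0,-1.9],0],
    [60,[4.5,2.5,-1.9],0],
    [60,[5.2,3.0,-1.9],0]
  ]
}}

```text
clock: 23.7
eef_pos: [0.5744, 0.1058, 0.2165]
tool_rot: [0.546, 0.838, -0.0, -0.0]
ft_force: [0.3, -0.1, 0.6]
grip_width: 0.0602
```

Emit:
{"fn": "move_arm", "kwargs": {
  "motion": [
    [60,[0.8,0.4,0],0],
    [60,[1.6,0.85,0],0],
    [60,[2.3,1.25,0],0],
    [60,[2.6,1.45,0],0],
    [60,[2.65,1.5,0.2],0],
    [60,[2.65,1.5,0.7],0],
    [60,[2.65,1.5,1.2],0],
    [60,[2.65,1.5,1.4],0],
    [60,[2.65,1.5,1.4],0],
    [60,[2.65,1.5,1.4],0]
  ]
}}

```text
clock: 24.7
eef_pos: [0.5904, 0.2544, 0.1471]
tool_rot: [0.547, 0.837, 0.0, 0.0]
ft_force: [-0.3, -0.1, 0.4]
grip_width: 0.0599
```

```bash
python3 look.py 16;python3 -c "
from wfit import *
import pickle
o,c=pickle.load(open('w16.pkl','rb'));crop(c['color'],240,200,380,320,5,'pics/w16c.png')"
```

```text
24.7 [0.5904 0.2544 0.1471] yaw_y 23.67 w 0.0599 F [-0.3 -0.1  0.4]
```

View pics/w16c.png

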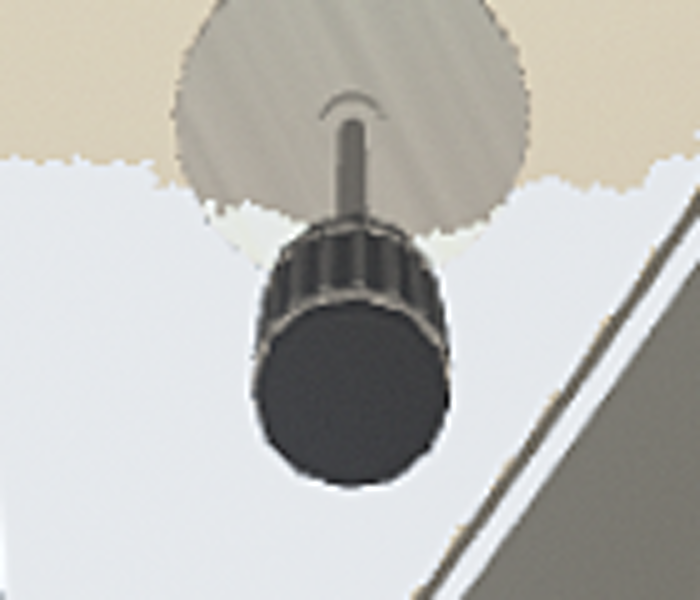

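View pics/s16.png

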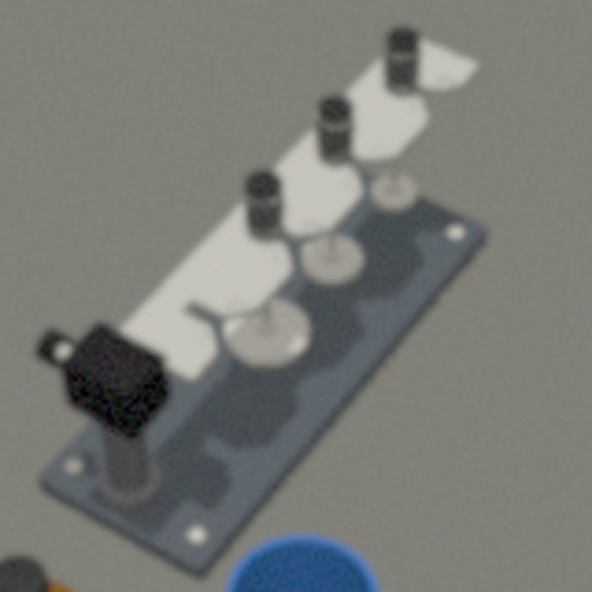

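Emit:
{"fn": "move_arm", "kwargs": {
  "motion": [
    [60,[0.05,0.02,0.4],0],
    [60,[0.05,0.02,0.8],0],
    [60,[0.05,0.02,1.06],0],
    [60,[0.05,0.02,1.07],0],
    [40,[0.05,0.02,1.07],0],
    [24,[0.05,0.02,1.07],0],
    [15,[0.05,0.02,1.07],0],
    [10,[0.05,0.02,1.07],0],
    [10,[0.05,0.02,1.07],0],
    [10,[0.05,0.02,1.07],0]
  ]
}}

```text
clock: 25.85
eef_pos: [0.5904, 0.258, 0.0945]
tool_rot: [0.547, 0.837, 0.001, 0.001]
ft_force: [-2.0, -0.7, 5.9]
grip_width: 0.018
```

Emit:
{"fn": "move_arm", "kwargs": {
  "motion": [
    [10,[0,0,-0.2],0],
    [10,[0,0,-0.6],0],
    [10,[0,0,-1.2],0],
    [10,[-0.2,-0.1,-1.9],0],
    [10,[-0.7,-0.35,-2.4],0],
    [10,[-1.4,-0.7,-2.5],0],
    [10,[-2.1,-1.05,-2.5],0],
    [10,[-2.9,-1.45,-2.5],0],
    [10,[-3.7,-1.85,-2.5],0],
    [10,[-4.4,-2.2,-2.5],0]
  ]
}}

```text
clock: 26.85
eef_pos: [0.5775, 0.0102, 0.2184]
tool_rot: [0.547, 0.837, -0.0, 0.0]
ft_force: [0.2, 0.4, -0.5]
grip_width: 0.0179
```

Emit:
{"fn": "move_arm", "kwargs": {
  "motion": [
    [10,[-0.8,-0.4,0],0],
    [10,[-1.5,-0.75,0],0],
    [10,[-1.9,-0.95,0.0],0],
    [10,[-2.0,-1.0,0.05],0],
    [10,[-2.0,-1.0,0.4],0],
    [10,[-2.0,-1.0,1.0],0],
    [10,[-2.0,-1.0,1.6],0],
    [10,[-2.0,-1.0,1.86],0],
    [10,[-2.0,-1.0,1.9],0],
    [10,[-2.0,-1.0,1.9],0]
  ]
}}

```text
clock: 27.85
eef_pos: [0.5727, -0.0991, 0.1236]
tool_rot: [0.546, 0.838, 0.0, 0.0]
ft_force: [0.7, 0.6, -0.1]
grip_width: 0.0177
```

```bash
python3 look.py 17;python3 -c "
from wfit import *
import pickle
o,c=pickle.load(open('w17.pkl','rb'));crop(c['color'],260,330,370,430,6,'pics/w17c.png')"
```

```text
27.85 [ 0.5727 -0.0991  0.1236] yaw_y 23.77 w 0.0177 F [ 0.7  0.6 -0.1]
```

View pics/w17c.png

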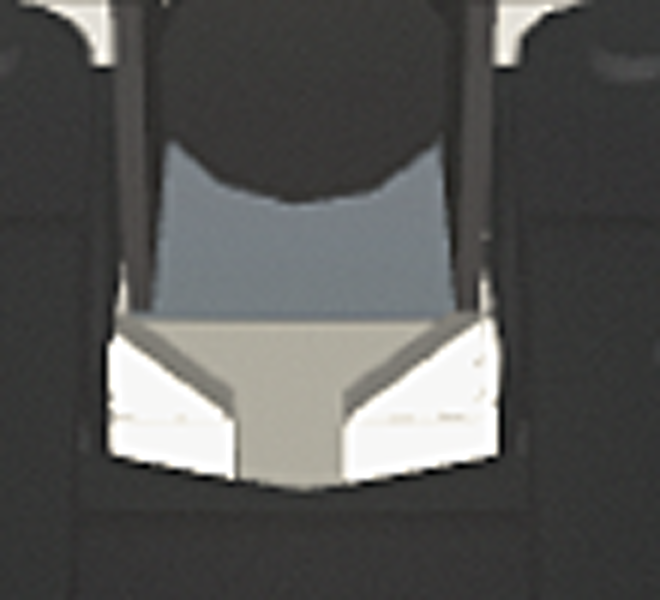

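View pics/w17.png

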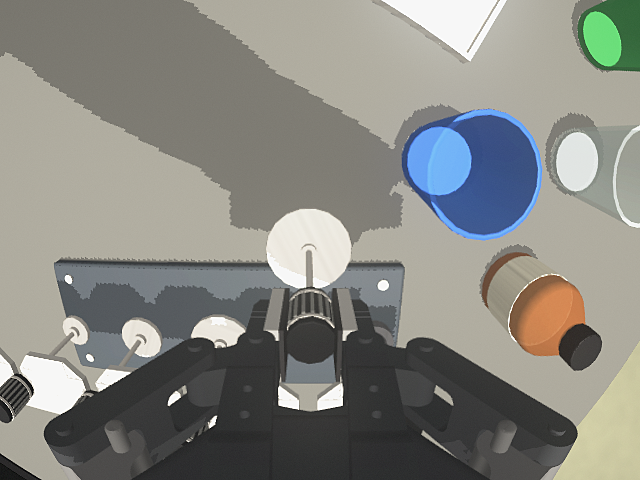

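a is in front of slot 1, whose throat is centred at 308 px. The blue beaker, bottle and clamp block are clear, so I insert.

Emit:
{"fn": "move_arm", "kwargs": {
  "motion": [
    [10,[-0.1,0,0],0],
    [10,[-0.3,0,0],0],
    [10,[-0.55,0,0],0],
    [10,[-0.8,0,0],0],
    [10,[-1.0,0,0],0],
    [10,[-1.15,0,0],0],
    [10,[-1.3,0,0],0],
    [10,[-1.38,0,0],0],
    [10,[-1.43,0,0],0],
    [10,[-1.46,0,0],0]
  ]
}}

```text
clock: 29.0
eef_pos: [0.6018, -0.1661, 0.1233]
tool_rot: [0.546, 0.837, 0.0, -0.0]
ft_force: [-1.4, 1.6, 2.7]
grip_width: 0.018
```

```bash
python3 depth.py w18
```

```text
29.0 [ 0.6018 -0.1661  0.1233] yaw_y 23.75 w 0.018 F [-1.4  1.6  2.7]
```

View pics/w18d.png

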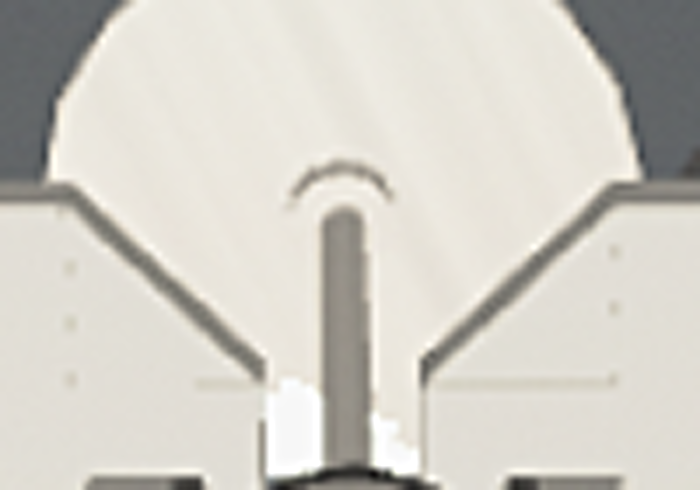

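Emit:
{"fn": "move_arm", "kwargs": {
  "motion": [
    [10,[-0.02,0,0],0],
    [10,[-0.035,0,0],0],
    [10,[-0.035,0,0],0],
    [10,[-0.035,0,0.02],0],
    [10,[-0.035,0,0.03],0],
    [10,[-0.035,0,0.03],0],
    [18,[-0.035,0,0.03],0],
    [24,[-0.035,0,0.03],0],
    [32,[-0.035,0,0.03],0],
    [44,[-0.035,0,0.03],0]
  ]
}}

```text
clock: 30.05
eef_pos: [0.6022, -0.1683, 0.1209]
tool_rot: [0.547, 0.837, -0.0, -0.0]
ft_force: [-0.5, 0.7, 1.2]
grip_width: 0.044
```

```bash
python3 depth.py w19
```

```text
30.05 [ 0.6022 -0.1683  0.1209] yaw_y 23.72 w 0.044 F [-0.5  0.7  1.2]
```

View pics/w19c.png

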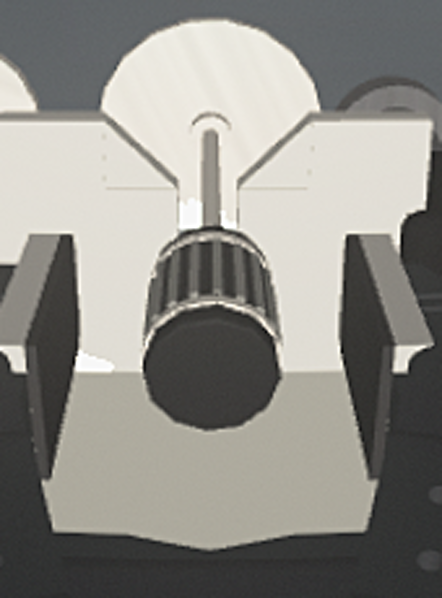

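Released, and a hangs in slot 1. Retreat straight up, then away, and check everything.

Emit:
{"fn": "move_arm", "kwargs": {
  "motion": [
    [44,[0,0,-0.3],0],
    [44,[0,0,-0.9],0],
    [44,[0,0,-1.6],0],
    [44,[0,0,-2.3],0],
    [44,[0.5,-0.1,-2.9],0],
    [44,[1.2,-0.3,-3.2],0],
    [44,[1.9,-0.5,-3.2],0],
    [44,[2.6,-0.7,-3.2],0],
    [44,[3.2,-0.9,-3.2],0],
    [44,[3.5,-1.0,-3.2],0]
  ]
}}

```text
clock: 31.1
eef_pos: [0.4846, -0.0265, 0.2817]
tool_rot: [0.546, 0.838, -0.0, -0.0]
ft_force: [0.6, -0.1, -0.9]
grip_width: 0.0443
```

```bash
python3 look.py 20; python3 - <<'E'
from h import *
from workcell import *
import pickle
t0,s0=pickle.load(open("c0.pkl","rb")); t=camera("top"); s=camera("scene"); pickle.dump((t,s),open("c1.pkl","wb"))
for nm,a,b,r in [("top",t0,t,(215,120,385,270)),("scene",s0,s,(230,220,365,345))]:
    d=[i["color"][r[1]:r[3],r[0]:r[2],::-1] for i in (a,b)]
    cv2.imwrite(f"pics/cmp_{nm}.png",cv2.resize(np.hstack(d),None,fx=2.2,fy=2.2))
E
```

```text
31.1 [ 0.4846 -0.0265  0.2817] yaw_y 23.82 w 0.0443 F [ 0.6 -0.1 -0.9]
```

View pics/s20.png

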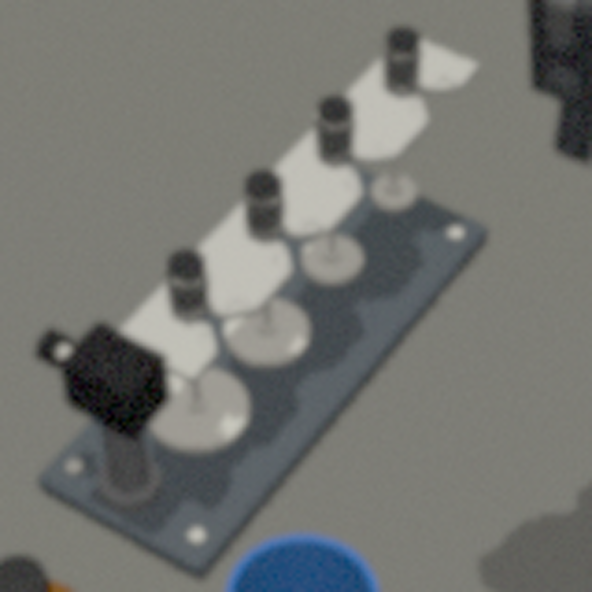

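View pics/t20.png

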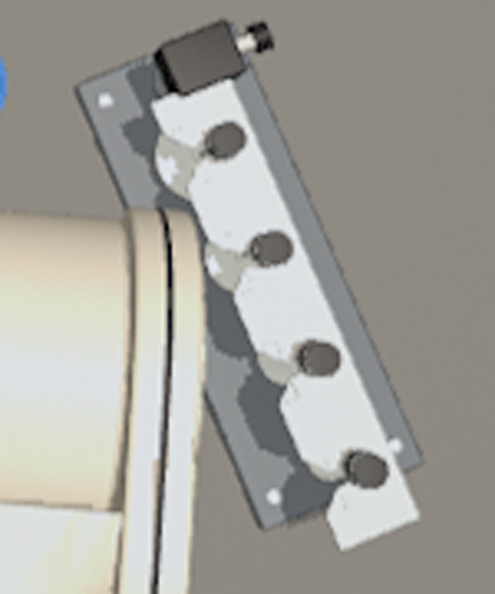

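View pics/w20.png

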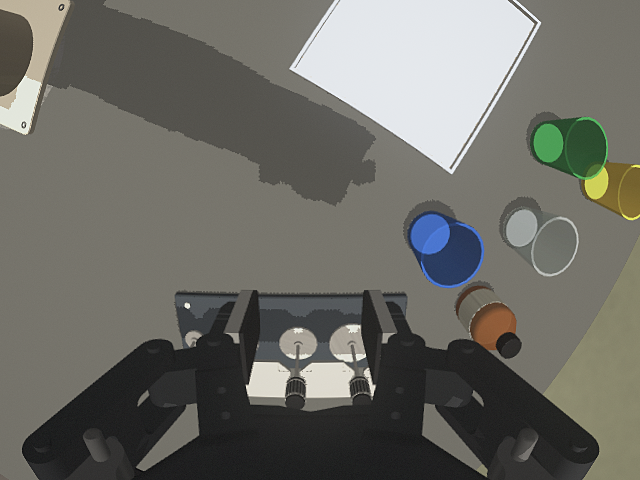

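View pics/cmp_scene.png

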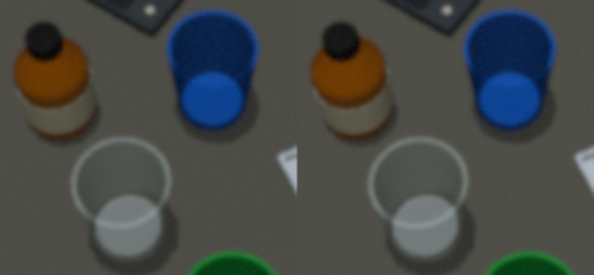

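View pics/cmp_top.png

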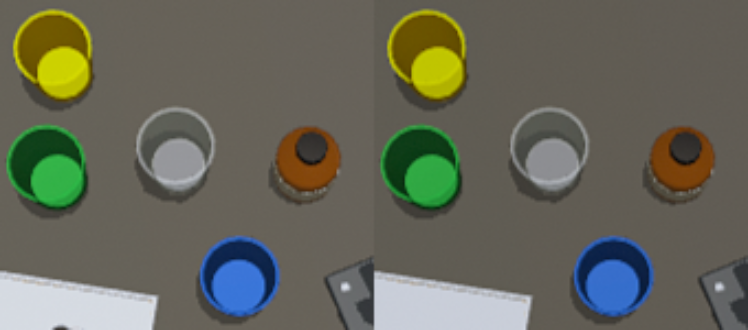

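All four hang in size order, and the bottle and beaker are unmoved. One numeric check that they are home and at rest, then I hand in.

Emit:
{"fn": "move_arm", "kwargs": {
  "motion": [
    [44,[0,0,0],0],
    [44,[0,0,0],0],
    [44,[0,0,0],0],
    [44,[0,0,0],0],
    [44,[0,0,0],0],
    [44,[0,0,0],0],
    [44,[0,0,0],0],
    [44,[0,0,0],0],
    [44,[0,0,0],0],
    [44,[0,0,0],0]
  ]
}}

```text
clock: 32.35
eef_pos: [0.4861, -0.0278, 0.2816]
tool_rot: [0.547, 0.837, -0.0, 0.0]
ft_force: [0.9, -0.6, -0.6]
grip_width: 0.044
```

```bash
python3 - <<'E'
from h import *
from workcell import *
import pickle
t0,s0=pickle.load(open("c1.pkl","rb")); s=camera("scene")
r=(slice(80,240),slice(245,375))
print("max diff 1s apart",np.abs(cv2.GaussianBlur(s["color"],(5,5),0)[r].astype(int)-cv2.GaussianBlur(s0["color"],(5,5),0)[r].astype(int)).max())
# sleeve centroids in scene: measured vs predicted at scene-cam slot fit
y=np.array([np.cos(.4127),np.sin(.4127),0]); x=np.array([y[1],-y[0],0]); th=np.linspace(0,6.28,40)
from scipy.optimize import least_squares
for i,(u,v) in enumerate([(187,284),(264,204),(336,129),(402,60)]):
    u,v=round(245+u/3.7),round(80+v/3.7); R0=14
    g=s["color"].max(2)[v-R0:v+R0+1,u-R0:u+R0+1]; m=(g<55).astype(np.uint8)
    n,l,st,ce=cv2.connectedComponentsWithStats(m); k=l[R0,R0]; ca=ce[k]+[u-R0,v-R0]
    P0=np.array([.6019,-.163,0])-y*.066*i
    def f(q):
        C=P0+x*q[0]+y*q[1]; P=[[C[0]+.01*np.cos(a),C[1]+.01*np.sin(a),z] for a in th for z in(.115,.147)]
        M=cv2.moments(cv2.convexHull(pj(s,P).astype(np.float32))); return np.array([M['m10'],M['m01']])/M['m00']-ca
    q=least_squares(f,[0,0],x_scale=.01,diff_step=1e-3,bounds=(-.03,.03)).x
    print("slot",i+1,"off x,y mm",(q*1000).round(1),"area",st[k,4])
E
```

```text
max diff 1s apart 4
slot 1 off x,y mm [ 6.7 -1.2] area 150
slot 2 off x,y mm [ 7.1 -0.7] area 143
slot 3 off x,y mm [ 7.8 -1.7] area 131
slot 4 off x,y mm [ 7.6 -2.3] area 125
```

```bash
python3 - <<'E'
from wfit import *
import pickle
for n,sx,sy,lx,rx,ty in [("w7",209.5,367,174,234,190),("w11",210,368,177,236,188),("w15",210.5,368,177,237,188),("w19",211.5,368,179,238,188)]:
    o,c=pickle.load(open(n+".pkl","rb")); M=wpose(o)
    f=lambda u,v,z:(M[:3,:3].T@(wbp(c,o,230+u/2.6,200+v/2.6,z)-M[:3,3])*1000)
    S=f(sx,sy,.147);T=f((lx+rx)/2,ty,.115); print(n,"throat-sleeve dx (14=home)",(T-S)[:2].round(1), "sleeve",S[:2].round(1))
E
```

```text
w7 throat-sleeve dx (14=home) [14.  -0.9] sleeve [-0.1  1.2]
w11 throat-sleeve dx (14=home) [14.5 -0.6] sleeve [-0.   1.3]
w15 throat-sleeve dx (14=home) [14.5 -0.6] sleeve [-0.1  1.3]
w19 throat-sleeve dx (14=home) [14.4 -0.4] sleeve [0.2 1.5]
```

All four measure 14.0–14.5 mm from the throat, where 14 mm is fully home.

```bash
python3 -c "
from workcell import *
print(job_done())"
```

```text
the job is handed in; nothing more can be done
None
```

All four spindles hang by their sleeves on the comb rack: a (largest disc) in slot 1 next to the column, then b in slot 2, c in slot 3 and d at the free end. The job was handed in at about 32 s of the 112 s allowed.

- **Fully home:** In the wrist pictures after each release, the shaft axis was 14.0–14.5 mm behind the slot throat, where 14 mm is home. Each was within about 1 mm of the slot's centre.
- **At rest, none tipped:** Scene pictures of the rack taken about 1 s apart were the same apart from image noise, and all four spindles looked upright. The arm was clear of the rack.
- **Bottle and beaker:** Before and after pictures show both where they stood; the blue, green and yellow beakers did not move either.
- **A check that disagreed:** A scene-camera fit put the sleeves 7–8 mm too deep in the slots, which cannot be, since a shaft can go only about 2 mm past home. My darkness threshold cut off part of each sleeve, so I relied on the wrist measurement. One top-camera reading of d was also about 3.5 mm off along the row, though the wrist view showed it centred.

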